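# Bolt the bench tester's cover and start the test

## Task

A power module is waiting in the bench tester under its clear cover, which the seal still holds slightly open. Press the cover down, slide the barrel bolt to the right under the keeper's bridge, feel for the place where the handle meets the keeper notch, a little short of the end of the bolt's travel, and turn the handle down into the notch as far as it goes, so that the cover stays shut. Then press the long green start bar near its middle so that both ends go all the way down together, let it spring back up, and leave the things around the tester where they stand.

Things in the scene. Friction and masses are not known exactly. Their poses are not given: they have to be found in the camera images.
- tester: Light grey bench tester 270 wide, 230 deep, 330 mm high, fixed. Origin: bench top, mid width, 125 mm behind its front edge; x into the tester (front faces -x), y left, z up. Points below are mm in this frame. Its clear cover (y -80 to 115) and the frame right of it (y -135 to -80) share a plane sloping up 35 deg away from the operator; out of the face = (-0.574,0,0.819).
- cover_edge (a point): Middle of the cover's free upper edge, (48,0,141) when shut; the cover is hinged along its lower edge, at (-75,y,55), 150 mm down the slope. Its own x points up the slope, z out of the face.
- head_edge (a point): Middle of the lower front edge of the dark instrument head with display that overhangs the bolt, full width: front at x=6, underside z=245, top z=330; under it the tower's face is at x=52. A gripper held upright at the bolt handle hits it; tilted 35 deg, fingers square to the cover's face, it clears the head well.
- bolt_grip (a point): On the bolt handle's axis, mid of its black grip, 44 mm from the rod's axis; its z runs along the handle to the free end, y to the tester's left. Handle: square steel stem, 10x10 mm, to 28 mm from the rod's axis, then grip, 13 mm diameter, to 58 mm. It stands out of the face at first; its free end turns down the slope, towards the operator, about the rod's axis.
- bolt_nose (a point): Centre of the rod's right end, 30 mm right of the handle. Rod: 12 mm diameter, along tester y on the cover, axis at x=18, z=135 when shut (122 up the slope, 12 out of the face). A steel flange 15 mm high over the axis, 7.5 mm down-slope, keeps the handle from turning (0.7 rad at most) until the notch. No part there but the handle rises over 18 mm above the axis.
- bolt_slide (a joint): Bolt travel to the tester's right (-y), m; 0 to 0.010 at first; 2.5 N friction, stays where left. The brass keeper, right, is adjustable, its place differs each time: the nose meets its bridge at 0.040-0.051, the handle's stem meets it at 0.065-0.076 (the stop). Only 11 mm back from that stop (2 mm slack either way) is the stem at the keeper notch, free to turn down.
- bolt_turn (a joint): Handle angle, rad: 0 square out of the face (0 to 0.12 at first), growing as it turns down towards the operator; 1.2 is fully down in the keeper notch. About 0.035 N m of friction; it stays where it is left.
- cover (a joint): Cover opening, rad: 0 pressed fully down; about 0.042 at first, where the seal holds it, 5 mm up at the bolt. Pressing it shut at the bolt takes about 6 N. The bridge leaves 1.5 mm above the rod: unless the cover is held down, the nose butts against the bridge. Bolted, it stays under 0.015; unbolted, it springs up.
- bar_press (a joint): How far the middle of the green start bar is pressed straight down, m: 0 at rest, 0.007 at its stop; 2 N to start, 9 N at the bottom; it springs back.
- bar_tilt (a joint): Tilt of the start bar, rad; 0 level, positive: left end higher. A spring stands under each end: pressing d mm off the middle with 9 N tilts it about 0.0014 d.
- bar_middle (a point): Middle of the start bar's top, (-103,0,64) at rest, z up. Green bar along tester y in front of the cover, 190 long, 22 wide, 12 thick, 10 mm above a dark apron; black blocks at its ends; the cover's hinge is 17 mm behind it.
- solvent_bottle: blue solvent bottle, 60 mm across, 121 mm tall, standing left of the tester; origin under its centre. A bystander.
- capacitor: dark blue upright can capacitor, 35 mm across, 58 mm tall, right of the tester; origin under its centre. A bystander.
- relay_module: grey relay on a dark socket, 27x70x48 mm, right of the tester; origin under its centre. A bystander.

How it is judged:
On the way, in this order (a step that is already met when the one before it is completed fails the run):
1. the cover is pressed down and the bolt is slid across under the keeper's bridge (value of joint bolt_slide above 0.052 m and value of joint cover below 0.02 rad), for 0.1 s.
2. the handle is turned down into the keeper notch (value of joint bolt_turn above 1 rad), for 0.2 s.
3. the start bar is pressed down evenly (value of joint bar_press above 0.0055 m and value of joint bar_tilt between -0.022 and 0.022 rad), for 0.2 s.
At the end, for the whole second after the job is handed in: Bolt slid at least 52 mm and its handle turned down at least 1.0 rad in the keeper notch; cover shut (below 0.02 rad); start bar up again (within 1 mm) and level (within 0.01 rad); bottle, capacitor and relay not moved over 20 mm nor tipped over (all of step 1 and value of joint bolt_turn above 1 rad and value of joint bar_press below 0.001 m and value of joint bar_tilt between -0.01 and 0.01 rad); the robot touches nothing.
It fails at once if the solvent bottle is pushed away or knocked over (distance of solvent_bottle from where it was at the start of the episode above 0.02 m or angle between solvent_bottle's own z axis and vertical above 0.3 rad).
It fails at once if the capacitor is pushed away or knocked over (distance of capacitor from where it was at the start of the episode above 0.02 m or angle between capacitor's own z axis and vertical above 0.3 rad).
It fails at once if the relay module is pushed away or knocked over (distance of relay_module from where it was at the start of the episode above 0.02 m or angle between relay_module's own z axis and vertical above 0.3 rad).
It also fails if it takes over 67 s, if anything falls off the work surface, if the arm or the gripper's body presses on something with over 40 N, if the wrist force passes 120 N, or if a joint passes its speed limit or range.

## Robot

A 6-joint arm with a two-finger parallel gripper is mounted at the origin on a cart in front of the work surface, level with it; the furniture and walls round the work are solid. World frame = base frame: x ahead of the robot, y to its left, z up, the work surface at z = 0. Lengths are in m, angles in rad, forces in N, time in s.
With the tool pointing down it reaches from about 0.35 to 0.775 m from the base axis. Payload 7.3 kg.
Tool frame: the origin (TCP) lies at the very end of the fingers, on their centre line; the grasp point (between the pads) lies 19 mm behind it; x points along the fingers, y is the direction in which the jaws open and shut, and the axes are right-handed (so a half turn about x gives the same grasp; the last joint's range is limited). The gripper opens to 92 mm and grips with 3 to 60 N. Pads are 19 mm wide; open, the fingers measure 130 mm over their backs; the gripper's body (75 mm by 190 mm) begins 47 mm behind the grasp point.
Start: joints at [1.127, 0.342, 1.524, -0, 1.275, -0.146], TCP at [0.154, 0.502, 0.227] pointing down, gripper open.
Joint ranges: [-2.53, 2.53], [-0.77, 2.02], [0.04, 2.7], [-1, 4.14], [0.28, 2.66], [-3.11, 3.11]. Speed limits (rad/s): [2.57, 2.57, 3.14, 3.14, 3.14, 3.14].

## Interface

Orientations are given as [roll, pitch, yaw] about the fixed x, y, z axes, in that order (R = Rz(yaw) Ry(pitch) Rx(roll)).
In Python, from cell import observe, vision, job gives the robot as it stands.
- The arm moves only by the tool send_rows, never from a script. Its argument "motion" is a list of rows, each an object with "hand": the opening, from -1 (shut) to 1 (fully open), so that 0 is half open; "slide": the shift along the tool's x, y, z in mm, a list of three; "spin": the turn about the tool's x in rad. In form: [{"hand": hand, "slide": [tx, ty, tz], "spin": spin}, ...]. A call has 1 to 8 rows; each row shifts and turns the pose as measured when the row begins, along the tool's axes as they then stand; what a row does not reach is not made up. A row lasts 1/10 s, in which the tool goes at most 50 mm and 8.59 degrees, less where a joint would pass 70% of its speed; a pose out of reach is approached as far as the arm can. A call with a gripper value outside its range is refused whole. The fingers move at their own pace and stop on an object; "grip_force" is the grip in N (left out, the last holds). Time passes only in rows, so rows that do not move let the fingers close. It gives the time, the measured TCP pose, the force and the opening at its end, in the units of the state.
- observe(): the state, without advancing time (a new reading comes with each control period).
- vision.read_camera(name): name is "scene" or "top" or "wrist"; returns a dict with "pixels" (400x640x3 uint8, blue, green, red), "range_z" (400x640 float32, m along the optical axis (not along the pixel's ray), 0 where there is no reading), "fx", "fy", "cx", "cy" (pixels), "world_from_camera" (4x4, takes a point from camera to world coordinates); the wrist camera has in their place "T_tool_cam" (4x4, takes a point from camera to tool coordinates, whose origin is the TCP and whose axes are the tool frame's). Camera axes: x right, y down, z forward; pixel columns grow to the right and rows downward; lengths in m; the calibration is good to about 2 mm. A picture is of the moment at which its call begins: read the wrist's pose just before it.
- job.hand_in(): hands the job in, once; it reports no verdict.
Trained networks look in a picture, given as the dict that the camera call returned (one of the last four; its "shot" number tells which), for a name from the list of things; names that differ only in an ending like _2 or _b are one class to them, and where a whole thing is asked for, a point or a joint stands for the part that bears it (a point fixed in the world has none). Each returns a list of dicts, best first, with "conf" (0 to 1); they miss things now and then, are a little off and sometimes report something else, mostly with a low value. They report only what shows in the picture. A call takes as long as a camera call.
- vision.search_frame(picture, thing): "uv" ([column, row] in pixels, amid what is visible of it).
- vision.cut_out(picture, thing): "mask" (400x640 bool, what is visible of it) and "uv" ([column, row] in pixels, amid what is visible of it).
The state is a dict: "time": time; "qpos": joint angles; "qvel": joint speeds; "joint_efforts": joint torques, N m; "tool_pos": TCP position; "tool_rot": TCP orientation; "contact_force": force on the tool from outside, world axes, zero at the start; "torque": the same for the moment, N m; "opening": finger opening in m.
Only numpy, scipy, OpenCV 4.12 (cv2) and the standard library are available. Lean on these libraries where they do the work, as an engineer would, in place of code of your own. Each camera call takes 0.05 s, during which the arm holds its last target.

## Working session

There is one attempt and no reset: what is moved stays moved. The work goes in short steps, Python scripts to look and compute and a tool call to move; the robot and the scene stay as the last step left them, time stands still between calls to the robot, and variables do not carry over. Pictures are saved under pics/ and viewed, and the job is handed in when it is done.

Besides the shell and the picture viewer there is one more tool, called after "Emit:" as a command line: name --argument value ..., lists and objects as JSON in quotes. send_rows: Moves the arm, as the interface text tells. Its arguments: {"type":"object","properties":{"motion":{"type":"array","items":{"type":"object","properties":{"hand":{"type":"number"},"slide":{"type":"array","items":{"type":"number"}},"spin":{"type":"number"}}}},"grip_force":{"type":"number"}},"required":["motion"]}

```bash
ls; mkdir -p pics
python3 - <<'E'
from cell import observe, vision, job
import cv2
print(observe())
for n in ["scene","top","wrist"]:
    p=vision.read_camera(n); cv2.imwrite(f"pics/{n}0.png",p["pixels"])
    print(n,p["shot"],p["fx"],p["cx"],p["cy"]); print(p.get("world_from_camera",p.get("T_tool_cam")))
    for t in ["tester","bolt_grip","bolt_nose","bar_middle","cover_edge","head_edge","solvent_bottle","capacitor","relay_module"]:
        try: print(t,[(r["uv"],round(r["conf"],2)) for r in vision.search_frame(p,t)[:2]])
        except Exception as e: print(t,e)
E
```

```text
pics
{'time': 0.0, 'qpos': array([ 1.12701813e+00,  3.42720535e-01,  1.52501978e+00, -4.63707520e-05,
        1.27541387e+00, -1.45982049e-01]), 'qvel': array([-0.00027064,  0.00099955, -0.00041917, -0.000349  ,  0.00076447,
       -0.00045562]), 'joint_efforts': array([-3.45735258e-03, -4.31248856e+01, -2.44217670e+01,  7.14094844e-02,
        5.61678526e-02, -1.46672051e-04]), 'tool_pos': array([0.15384533, 0.50151799, 0.22604515]), 'tool_rot': array([-1.68838988,  1.56923417, -1.9861725 ]), 'contact_force': array([ 0.58023019, -0.24121663,  0.2593094 ]), 'torque': array([ 3.81375263e-02,  2.09447144e-05, -2.45917447e-02]), 'opening': 0.0920102305212504}
scene 1 392.74034784280894 319.99536082185455 204.96510873560334
[[ 0.61476952 -0.60385803  0.50735975  0.0904767 ]
 [-0.78850776 -0.4561159   0.41256975 -0.35789238]
 [-0.01771871 -0.6536924  -0.7565529   0.89917238]
 [ 0.          0.          0.          1.        ]]
tester [([323.2, 189.6], 0.83)]
bolt_grip [([313.5, 211.3], 0.38)]
bolt_nose [([330.7, 200.4], 0.6)]
bar_middle [([304.9, 247.0], 0.86)]
cover_edge [([311.1, 212.8],
[... 573 characters left out ...]
 ([217.6, 210.9], 0.34)]
bar_middle [([316.9, 229.7], 0.91)]
cover_edge [([305.1, 203.6], 0.76)]
head_edge [([305.1, 187.4], 0.63)]
solvent_bottle [([217.1, 211.4], 0.83)]
capacitor [([380.9, 222.5], 0.56)]
relay_module [([407.7, 201.3], 0.54)]
wrist 3 287.7158720315281 320.0071216771648 199.24762841593332
[[ 2.47193007e-04 -2.67448791e-01  9.63572044e-01 -1.57298482e-01]
 [ 9.99999151e-01  1.29877088e-03  1.03948537e-04 -4.35500608e-04]
 [-1.27926022e-03  9.63571200e-01  2.67448885e-01 -7.15764318e-02]
 [ 0.00000000e+00  0.00000000e+00  0.00000000e+00  1.00000000e+00]]
tester []
bolt_grip []
bolt_nose []
bar_middle []
cover_edge []
head_edge []
solvent_bottle []
capacitor []
relay_module []
```

View pics/scene0.png

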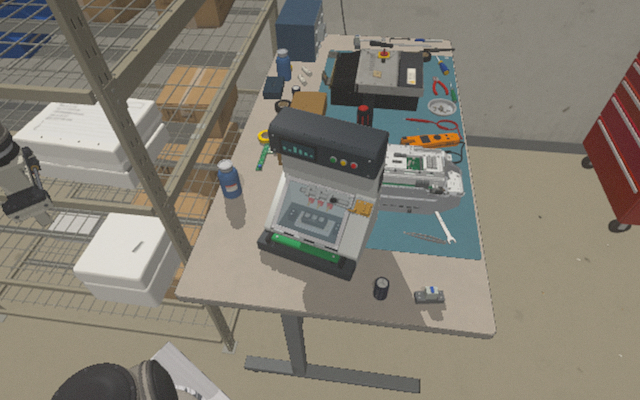

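View pics/top0.png

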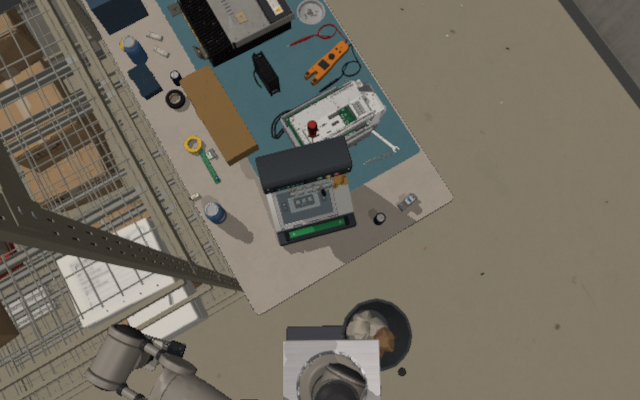

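View pics/wrist0.png

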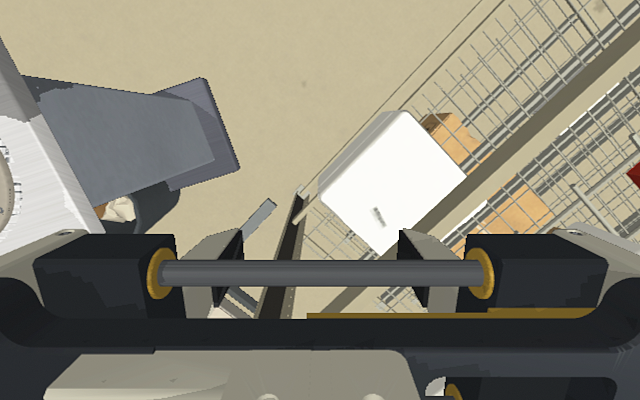

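The scene view shows the tester at about (323,190), with the head dark at (328,145), green bar at (305,247), bolt and handle at (330,200), brass keeper at (362,207). The bottle is at (230,178), the capacitor at (381,288) and the relay at (429,295). The false "capacitor" hit at (331,198) is the handle grip. Next I'll fit the tester pose from depth.

```bash
cat > h.py <<'E'
import numpy as np, cv2
from cell import observe, vision, job
from scipy.spatial.transform import Rotation as Ro
def toolT(o):
    T=np.eye(4);T[:3,:3]=Ro.from_euler('xyz',o["tool_rot"]).as_matrix();T[:3,3]=o["tool_pos"];return T
def cam(n):
    o=observe();p=vision.read_camera(n)
    p["W"]=p["world_from_camera"] if "world_from_camera" in p else toolT(o)@p["T_tool_cam"]
    return p
def cloud(p):
    v,u=np.mgrid[0:400,0:640];z=p["range_z"]
    P=np.stack([(u-p["cx"])/p["fx"]*z,(v-p["cy"])/p["fy"]*z,z],-1)
    return P@p["W"][:3,:3].T+p["W"][:3,3]
def proj(p,X):
    X=np.atleast_2d(X);q=(X-p["W"][:3,3])@p["W"][:3,:3]
    return np.stack([q[:,0]/q[:,2]*p["fx"]+p["cx"],q[:,1]/q[:,2]*p["fy"]+p["cy"]],-1)
E
python3 - <<'E'
from h import *
np.set_printoptions(precision=4,suppress=True)
for n in ["scene","top"]:
    p=cam(n);C=cloud(p)
    for t in ["bar_middle","bolt_grip","bolt_nose","cover_edge","head_edge","solvent_bottle","capacitor","relay_module","tester"]:
        r=vision.cut_out(p,t)
        if not r: print(t,None);continue
        for q in r[:1]:
            m=q["mask"]&(p["range_z"]>0);X=C[m]
            np.save(f"m_{n}_{t}.npy",X)
            print(n,t,round(q["conf"],2),m.sum(),X.mean(0),"min",X.min(0),"max",X.max(0))
            if m.sum()>20:
                if t=="bar_middle":
                    X=X[abs(X[:,2]-np.median(X[:,2]))<.01]
                    c=X.mean(0);w,V=np.linalg.eigh(np.cov((X-c).T));print("  axis",V[:,2],"cent",c,"len",np.ptp((X-c)@V[:,2]))
    np.save(f"C_{n}.npy",C)
E
```

```text
scene bar_middle 0.8 645 [0.5148 0.0439 0.0613] min [ 0.4822 -0.0479  0.0385] max [0.5545 0.1433 0.0687]
  axis [-0.2519  0.9678 -0.0005] cent [0.5138 0.0425 0.0629] len 0.19320679564276233
scene bolt_grip 0.45 35 [0.6097 0.0227 0.1749] min [0.5993 0.0178 0.1547] max [0.6307 0.0296 0.1861]
scene bolt_nose 0.56 204 [0.6265 0.0571 0.1476] min [0.5993 0.004  0.1221] max [0.6579 0.1439 0.1861]
scene cover_edge 0.93 3882 [0.5965 0.0813 0.1016] min [ 0.5182 -0.023   0.0266] max [0.6771 0.1925 0.1861]
scene head_edge 0.87 15812 [0.615  0.0614 0.175 ] min [ 0.461  -0.0896 -0.0045] max [1.1133 0.541  0.3338]
scene solvent_bottle 0.65 742 [0.5678 0.3822 0.0625] min [ 0.5397  0.3545 -0.5714] max [0.9046 0.9885 0.124 ]
scene capacitor 0.66 269 [ 0.543  -0.1719  0.0453] min [ 0.5305 -0.1866  0.0034] max [ 0.5655 -0.1533  0.0617]
scene relay_module 0.83 424 [ 0.6061 -0.2712  0.025 ] min [ 0.5813 -0.305  -0.0026] max [ 0.6403 -0.2363  0.0516]
scene tester 0.86 15854 [0.6151 0.0616 0.1746] min [ 0.4618 -0.0896 -0.0031] max [1.1133 0.5251 0.3338]
top bar_middle 0.71 413 [0.5191 0.0409 0.0612] min [ 0
[... 258 characters left out ...]
0.628  0.0571 0.1507] min [0.603  0.0072 0.1178] max [0.6518 0.1303 0.188 ]
top cover_edge 0.8 2273 [0.5948 0.079  0.1002] min [ 0.5205 -0.0283  0.0209] max [0.6669 0.1863 0.2786]
top head_edge 0.68 7644 [0.613  0.0704 0.1922] min [ 0.4647 -0.0898 -0.005 ] max [0.7597 0.256  0.3399]
top solvent_bottle 0.71 335 [0.5163 0.0464 0.063 ] min [ 0.4856 -0.0444  0.0369] max [0.5469 0.1302 0.0748]
top capacitor 0.7 96 [ 0.5501 -0.1696  0.054 ] min [ 0.5353 -0.1871  0.0222] max [ 0.5702 -0.1549  0.0677]
top relay_module 0.74 28 [0.6188 0.0234 0.1729] min [0.6031 0.0157 0.1476] max [0.6396 0.0304 0.188 ]
top tester 0.7 7777 [0.6155 0.0692 0.1928] min [ 0.4661 -0.0909 -0.008 ] max [0.8258 0.2206 0.3399]
```

```bash
cat > fit.py <<'E'
from h import *
from scipy.optimize import least_squares
np.set_printoptions(precision=4,suppress=True)
s35,c35=np.sin(np.radians(35)),np.cos(np.radians(35))
def loc(X,q):
    c,s=np.cos(q[2]),np.sin(q[2]); d=X[:,:2]-q[:2]
    return np.c_[d[:,0]*c+d[:,1]*s,-d[:,0]*s+d[:,1]*c,X[:,2]]
# planes (axis/normal, offset, region)
def resid(X,q,zb=0,gate=.012,ret=False):
    L=loc(X-[0,0,zb],q); x,y,z=L.T; out={}
    out['headfront']=(x-.006)[(abs(x-.006)<gate)&(z>.255)&(z<.32)&(abs(y)<.125)]
    out['headtop']=(z-.330)[(abs(z-.33)<gate)&(x>.02)&(x<.1)&(abs(y)<.125)]
    out['left']=(y-.135)[(abs(y-.135)<gate)&(x>-.02)&(x<.1)&(z<.24)&(z>.03)]
    out['headleft']=(y-.135)[(abs(y-.135)<gate)&(x>.02)&(x<.1)&(z>.255)&(z<.32)]
    out['right']=(y+.135)[(abs(y+.135)<gate)&(x>-.0)&(x<.1)&(z<.12)&(z>.01)]
    out['headright']=(y+.135)[(abs(y+.135)<gate)&(x>.02)&(x<.1)&(z>.255)&(z<.32)]
    out['front']=(x+.125)[(abs(x+.125)<gate)&(z<.04)&(z>.01)&(abs(y)<.125)]
    return out
if __name__=="__main__":
  for n in ["scene","top"]:
    X=np.load(f"C_{n}.npy").reshape(-1,3); X=X[(abs(X[:,0]-.62)<.3)&(abs(X[:,1]-.07)<.3)&(X[:,2]>.005)&(X[:,2]<.36)]
    q=np.array([.617,.067,.2547,0])
    for g in [.02,.012,.008]:
        sel=None
        def f(p):
            r=resid(X,p,p[3],.05); return np.concatenate([np.clip(v,-g,g) if len(v) else v for v in r.values()]) 
        # fixed assignment each outer iteration
        for _ in range(4):
            # linearise numerically using assignments from current q
            def planes(p):
                L=loc(X-[0,0,p[3]],p);return L
            L0=planes(q);x,y,z=L0.T
            M=[(0,.006,(abs(x-.006)<g)&(z>.255)&(z<.32)&(abs(y)<.125)),(2,.33,(abs(z-.33)<g)&(x>.02)&(x<.1)&(abs(y)<.125)),
               (1,-.135,(abs(y+.135)<g)&(x>0)&(x<.1)&(z>.01)&(z<.12)),(1,-.135,(abs(y+.135)<g)&(x>.02)&(x<.1)&(z>.255)&(z<.32)),
               (1,.135,(abs(y-.135)<g)&(x>.0)&(x<.1)&(z>.02)&(z<.32)),
               (0,-.125,(abs(x+.125)<g)&(z>.008)&(z<.04)&(abs(y)<.125))]
            res=lambda p:np.concatenate([planes(p)[m][:,a]-v for a,v,m in M if m.sum()>5])
            q=least_squares(res,q,loss='soft_l1',f_scale=.003).x
    print(n,q,[(m.sum(),np.round(np.median(planes(q)[m][:,a]-v),4) if m.sum() else 0) for a,v,m in M])
E
python3 fit.py
```

```text
scene [ 0.6154  0.071   0.2609 -0.0002] [(np.int64(2108), np.float64(-0.0)), (np.int64(2258), np.float64(0.0)), (np.int64(221), np.float64(0.0009)), (np.int64(161), np.float64(0.0007)), (np.int64(163), np.float64(-0.0042)), (np.int64(553), np.float64(0.0004))]
top [ 0.622   0.0527  0.2627 -0.    ] [(np.int64(504), np.float64(-0.0003)), (np.int64(2218), np.float64(-0.0)), (np.int64(2), np.float64(-0.0024)), (np.int64(0), 0), (np.int64(97), np.float64(0.0)), (np.int64(124), np.float64(0.0008))]
```

Run:
```python
from fit import *
for n in ["scene","top"]:
    C=np.load(f"C_{n}.npy").reshape(-1,3);L=loc(C,[.6154,.071,.261])
    x,y,z=L.T
    m=(abs(z-.33)<.006)&(x>.03)&(x<.1)&(abs(y)<.2);print(n,'headtop y',np.percentile(y[m],[0,1,50,99,100]), 'x',np.percentile(x[(abs(z-.33)<.004)&(abs(y)<.1)&(abs(x)<.2)],[0,1,99,100]))
    for t in ["bar_middle","bolt_grip","bolt_nose"]:
        X=loc(np.load(f"m_{n}_{t}.npy"),[.6154,.071,.261]);print(t,X.mean(0),np.percentile(X,[2,98],axis=0).ravel())
```

```text
scene headtop y [-0.1346 -0.1327 -0.0076  0.1302  0.1361] x [0.0116 0.0145 0.1474 0.1609]
bar_middle [-0.1042 -0.0003  0.0613] [-0.1144 -0.0907  0.0415 -0.0783  0.0927  0.0668]
bolt_grip [-0.018  -0.0452  0.1749] [-0.0276 -0.0491  0.1566 -0.0008 -0.039   0.1855]
bolt_nose [ 0.0071 -0.0163  0.1476] [-0.0262 -0.0715  0.1278  0.0267  0.0605  0.183 ]
top headtop y [-0.1389 -0.1354 -0.0024  0.1285  0.1311] x [0.0093 0.0145 0.1544 0.1695]
bar_middle [-0.1008 -0.0043  0.0612] [-0.1124 -0.0907  0.0382 -0.0853  0.0857  0.0714]
bolt_grip [-0.0098 -0.0468  0.1751] [-0.023  -0.0506  0.1607  0.0053 -0.0429  0.1854]
bolt_nose [ 0.0086 -0.0167  0.1507] [-0.024  -0.0668  0.1287  0.0238  0.0552  0.1845]
```

```bash
cat > mv.py <<'E'
from h import *
import sys
np.set_printoptions(precision=4,suppress=True)
Q=[.617,.069,.261]
def testerT(q=Q):
    T=np.eye(4);T[:3,:3]=Ro.from_euler('z',q[2]).as_matrix();T[:2,3]=q[:2];return T
def st(q=Q):
    o=observe();T=toolT(o);L=np.linalg.inv(testerT(q))@T
    print("t",round(o["time"],2),"tcp",T[:3,3],"tester mm",L[:3,3]*1000,"open",round(o["opening"]*1e3,1),"F",o["contact_force"],"q",o["qpos"])
    print("axes in tester x,y,z cols:\n",L[:3,:3])
    return o,T,L
E
python3 -c "
from mv import *
o,T,L=st();print(T[:3,:3])
print('to (.55,.16,.45):',T[:3,:3].T@(np.array([.55,.16,.45])-T[:3,3])*1000)"
```

```text
t 2.5 tcp [0.154  0.5019 0.2267] tester mm [-335.5801  537.7063  226.7231] open 91.4 F [-0.3223  0.3216 -0.0709] q [ 1.127   0.342   1.5241  0.      1.2754 -0.146 ]
axes in tester x,y,z cols:
 [[ 0.      0.5302  0.8479]
 [ 0.      0.8479 -0.5302]
 [-1.      0.      0.    ]]
[[ 0.      0.2934  0.956 ]
 [ 0.      0.956  -0.2934]
 [-1.      0.      0.    ]]
to (.55,.16,.45): [-223.2837 -210.6544  478.8614]
```

Emit:
send_rows --motion '[{"hand": -1, "slide": [-48, 0, 0], "spin": 0}, {"hand": -1, "slide": [-48, 0, 0], "spin": 0}, {"hand": -1, "slide": [-48, 0, 0], "spin": 0}, {"hand": -1, "slide": [-40, -10, 20], "spin": 0}, {"hand": -1, "slide": [-20, -17, 40], "spin": 0}, {"hand": -1, "slide": [-10, -19, 44], "spin": 0}, {"hand": -1, "slide": [0, -19, 44], "spin": 0}, {"hand": -1, "slide": [0, -19, 44], "spin": 0}]'

```text
time: 3.3
tool_pos: [0.3138, 0.3638, 0.4488]
tool_rot: [-0.852, 1.568, -1.138]
contact_force: [1.3, 0.6, -0.0]
opening: 0.0326
```

Emit:
send_rows --motion '[{"hand": -1, "slide": [0, -19, 44], "spin": 0}, {"hand": -1, "slide": [0, -19, 44], "spin": 0}, {"hand": -1, "slide": [0, -19, 44], "spin": 0}, {"hand": -1, "slide": [0, -19, 44], "spin": 0}, {"hand": -1, "slide": [0, -10, 20], "spin": -0.14}, {"hand": -1, "slide": [0, 0, 0], "spin": -0.14}, {"hand": -1, "slide": [0, 0, 0], "spin": -0.14}, {"hand": -1, "slide": [0, 0, 0], "spin": -0.13}]'

```text
time: 4.1
tool_pos: [0.4882, 0.2129, 0.4481]
tool_rot: [-1.607, 1.568, -1.335]
contact_force: [-0.2, -0.4, 0.5]
opening: 0.0007
```

Run:
```python
from mv import *
o,T,L=st()
p=cam("wrist");cv2.imwrite("pics/wrist1.png",p["pixels"])
```

```text
t 4.1 tcp [0.4882 0.2129 0.4481] tester mm [-87.3171 172.2281 448.1383] open 0.7 F [-0.1943 -0.4421  0.4603] q [ 0.269   0.2998  0.9924 -0.0031  1.8495 -1.5753]
axes in tester x,y,z cols:
 [[-0.0001 -0.0116  0.9999]
 [-0.0029  0.9999  0.0116]
 [-1.     -0.0029 -0.0001]]
```

View pics/wrist1.png

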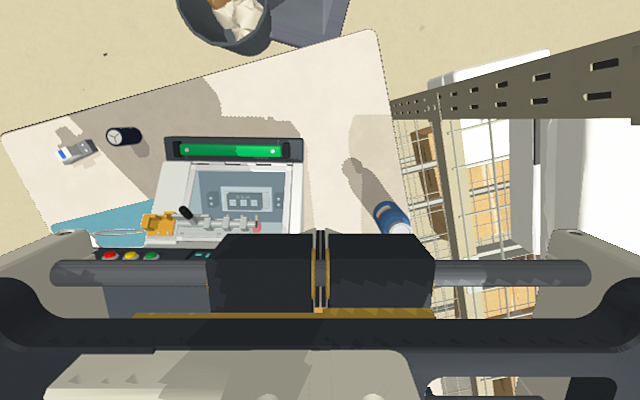

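Run:
```python
from mv import *
p=cam("wrist");C=cloud(p);np.savez("w1.npz",pix=p["pixels"],C=C,W=p["W"],fx=p["fx"],fy=p["fy"],cx=p["cx"],cy=p["cy"])
b=p["pixels"].astype(int)
T=np.linalg.inv(testerT());L=C@T[:3,:3].T+T[:3,3]
g=(b[...,1]>b[...,2]+40)&(b[...,1]>b[...,0]+40)&(np.abs(L[...,0]+.103)<.03)&(abs(L[...,2]-.06)<.02)
g&=(np.arange(640)<320)[None]
X=L[g];print("green",g.sum(),X.mean(0),np.percentile(X,[0,2,98,100],axis=0))
# yaw
A=X[:,:2]-X[:,:2].mean(0);w,V=np.linalg.eigh(A.T@A);print("yaw resid",V[:,1])
for t in ["bolt_grip","bolt_nose"]:
    r=vision.cut_out(p,t)
    if r:
        m=r[0]["mask"]&(p["range_z"]>0);Y=L[m];print(t,r[0]["conf"],r[0]["uv"],m.sum(),Y.mean(0),np.percentile(Y,[2,98],axis=0))
# slope plane of frame/cover
m=(abs(L[...,1])<.07)&(L[...,0]>-.06)&(L[...,0]<0)&(L[...,2]>.03)&(L[...,2]<.16)
print(m.sum());x,y,z=L[m].T
off=-s*(x+.075)+0 if False else (-(x+.075)*.5736+(z-.055)*.8192);print("cover off",np.percentile(off,[5,25,50,75,95]))
m=(L[...,1]<-.085)&(L[...,1]>-.13)&(L[...,0]>-.07)&(L[...,0]<0)&(L[...,2]>.03)&(L[...,2]<.14)
x,y,z=L[m].T;off=(-(x+.075)*.5736+(z-.055)*.8192);print("frame off",m.sum(),np.percentile(off,[5,25,50,75,95]))
cv2.imwrite("pics/w1crop.png",cv2.resize(p["pixels"][120:270,120:320],None,fx=4,fy=4,interpolation=cv2.INTER_CUBIC))
```

```text
green 1139 [-0.1028  0.0029  0.063 ] [[-0.113  -0.0967  0.0415]
 [-0.1126 -0.0887  0.0587]
 [-0.0924  0.0933  0.0654]
 [-0.0909  0.097   0.0665]]
yaw resid [0.007 1.   ]
bolt_grip 0.51 [189.1, 210.6] 162 [-0.0077 -0.039   0.167 ] [[-0.0255 -0.045   0.1451]
 [ 0.0134 -0.0358  0.1838]]
bolt_nose 0.62 [198.2, 223.0] 600 [ 0.0068 -0.0161  0.1497] [[-0.0252 -0.0679  0.1256]
 [ 0.0208  0.0619  0.1825]]
2865
cover off [-0.0024 -0.0011 -0.0002  0.0007  0.0021]
frame off 1044 [-0.0022 -0.0014 -0.0008 -0.0002  0.0007]
```

View pics/w1crop.png

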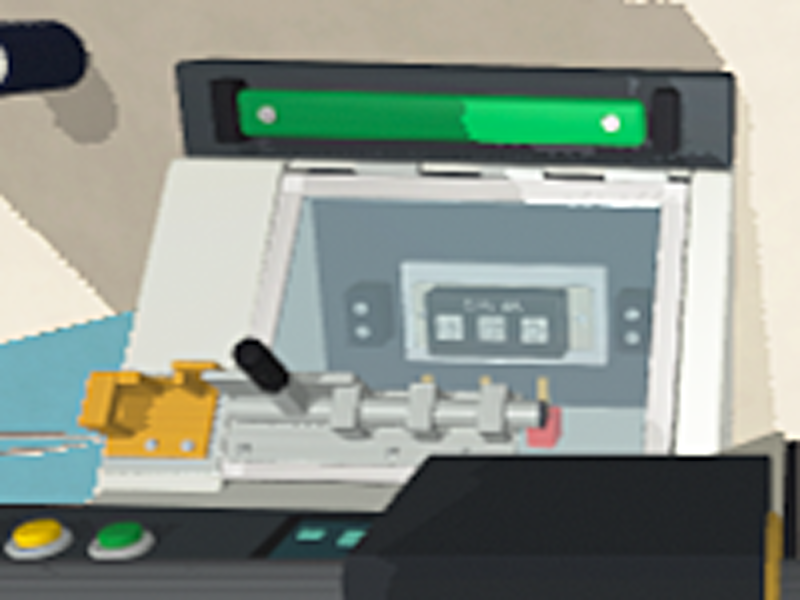

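Emit:
send_rows --motion '[{"hand": -1, "slide": [0, 0, 48], "spin": 0}, {"hand": -1, "slide": [0, 0, 48], "spin": 0}, {"hand": -1, "slide": [0, 0, 48], "spin": 0}, {"hand": -1, "slide": [0, 0, 48], "spin": 0}, {"hand": -1, "slide": [0, 0, 48], "spin": 0}, {"hand": -1, "slide": [0, 0, 48], "spin": 0}]'

```text
time: 4.9
tool_pos: [0.6913, 0.2638, 0.4082]
tool_rot: [0.108, 1.548, 0.357]
contact_force: [1.2, 0.0, -1.6]
opening: 0.0003
```

```bash
sed -i 's/^Q=.*/Q=[.617,.069,.258]/' mv.py; python3 -c "
from mv import *
st()"
```

```text
t 4.9 tcp [0.6913 0.2638 0.4082] tester mm [121.5064 169.416  408.1885] open 0.3 F [ 1.2026  0.0016 -1.5766] q [ 0.2602  0.8941  0.046   0.0027  2.1788 -1.5583]
axes in tester x,y,z cols:
 [[ 0.0226  0.0088  0.9997]
 [ 0.0023  1.     -0.0088]
 [-0.9997  0.0025  0.0226]]
```

Emit:
send_rows --motion '[{"hand": -1, "slide": [-40, 0, 25], "spin": 0}, {"hand": -1, "slide": [-40, 0, 25], "spin": 0}, {"hand": -1, "slide": [-40, 0, 25], "spin": 0}]'

```text
time: 5.2
tool_pos: [0.6799, 0.2506, 0.4581]
tool_rot: [0.134, 1.484, 0.377]
contact_force: [-0.2, 0.1, 0.5]
opening: 0.0003
```

```bash
python3 -c "
from mv import *
st()"
```

```text
t 5.2 tcp [0.6799 0.2506 0.4581] tester mm [107.1072 159.513  458.1466] open 0.3 F [-0.2197  0.142   0.4542] q [ 0.2423  0.83    0.0361  0.0143  2.1895 -1.563 ]
axes in tester x,y,z cols:
 [[ 0.086   0.0142  0.9962]
 [ 0.0103  0.9998 -0.0151]
 [-0.9962  0.0116  0.0858]]
```

Emit:
send_rows --motion '[{"hand": -1, "slide": [0, 0, 0], "spin": 0}]'

```text
time: 5.3
tool_pos: [0.6776, 0.2497, 0.4649]
tool_rot: [0.123, 1.475, 0.365]
contact_force: [-0.4, 0.1, 0.2]
opening: 0.0006
```

```bash
python3 -c "
from mv import *
o,T,L=st();print(o['qpos'],o['qvel'],o['joint_efforts'])
from cell import job;import cell;print([x for x in dir(job) if x[0]!='_'])"
```

```text
t 5.3 tcp [0.6776 0.2497 0.4649] tester mm [104.7294 159.2554 464.9305] open 0.6 F [-0.4134  0.0674  0.197 ] q [ 0.2419  0.8205  0.0361  0.0144  2.19   -1.5623]
axes in tester x,y,z cols:
 [[ 0.0949  0.0151  0.9954]
 [ 0.0102  0.9998 -0.0162]
 [-0.9954  0.0117  0.0948]]
[ 0.2419  0.8205  0.0361  0.0144  2.19   -1.5623] [ 0.0054 -0.0013  0.0003 -0.0002 -0.0097  0.0112] [ -0.5949 -59.2303 -24.7651   0.0046  -0.4496  -0.0319]
['hand_in']
```

Emit:
send_rows --motion '[{"hand": -1, "slide": [-28, 2, 41], "spin": 0}, {"hand": -1, "slide": [-28, 2, 41], "spin": 0}, {"hand": -1, "slide": [-28, 2, 41], "spin": 0}, {"hand": -1, "slide": [-28, 2, 41], "spin": 0}, {"hand": -1, "slide": [-28, 2, 41], "spin": 0}]'

```text
time: 5.8
tool_pos: [0.7034, 0.2475, 0.5095]
tool_rot: [0.106, 1.305, 0.348]
contact_force: [-0.3, 0.1, 0.4]
opening: 0.0004
```

```bash
python3 -c "
from mv import *
st()"
```

```text
t 5.8 tcp [0.7034 0.2475 0.5095] tester mm [129.0666 150.5874 509.4809] open 0.4 F [-0.3437  0.0923  0.3706] q [ 0.2216  0.7687  0.0361  0.0377  2.0728 -1.5689]
axes in tester x,y,z cols:
 [[ 0.2615  0.0121  0.9651]
 [ 0.0235  0.9995 -0.0189]
 [-0.9649  0.0276  0.2611]]
```

Emit:
send_rows --motion '[{"hand": -1, "slide": [-20, 8, 44], "spin": 0}, {"hand": -1, "slide": [-20, 8, 44], "spin": 0}, {"hand": -1, "slide": [-17, 8, 45], "spin": 0}, {"hand": -1, "slide": [-15, 8, 46], "spin": 0}, {"hand": -1, "slide": [-14, 8, 46], "spin": 0}]'

```text
time: 6.3
tool_pos: [0.7396, 0.2765, 0.5371]
tool_rot: [0.105, 1.132, 0.346]
contact_force: [-0.6, 0.0, -0.4]
opening: 0.0006
```

```bash
python3 -c "
from mv import *
st()"
```

```text
t 6.3 tcp [0.7396 0.2765 0.5371] tester mm [171.4588 169.3216 537.1151] open 0.6 F [-0.6237  0.0421 -0.423 ] q [ 0.2431  0.7554  0.0364  0.0465  1.9123 -1.5434]
axes in tester x,y,z cols:
 [[ 0.4236  0.0071  0.9058]
 [ 0.0375  0.999  -0.0254]
 [-0.9051  0.0447  0.4229]]
```

Emit:
send_rows --motion '[{"hand": -1, "slide": [0, -48, -3], "spin": 0}, {"hand": -1, "slide": [0, -48, -3], "spin": 0}, {"hand": -1, "slide": [0, -48, 0], "spin": 0}, {"hand": -1, "slide": [0, -48, 0], "spin": 0}, {"hand": -1, "slide": [-10, -10, 46], "spin": 0}, {"hand": -1, "slide": [-10, -10, 46], "spin": 0}]'

```text
time: 6.9
tool_pos: [0.8095, 0.081, 0.5323]
tool_rot: [0.086, 1.072, 0.329]
contact_force: [1.2, -0.0, -0.2]
opening: 0.0003
```

```bash
python3 -c "
from mv import *
st()"
```

```text
t 6.9 tcp [0.8095 0.081  0.5323] tester mm [189.2238 -37.4787 532.3173] open 0.3 F [ 1.1841 -0.0164 -0.2215] q [-0.0671  0.7741  0.0402  0.1935  1.8563 -1.781 ]
axes in tester x,y,z cols:
 [[ 0.4773  0.005   0.8787]
 [ 0.0339  0.9991 -0.0241]
 [-0.8781  0.0413  0.4768]]
```

Emit:
send_rows --motion '[{"hand": -1, "slide": [-10, -8, 46], "spin": 0}, {"hand": -1, "slide": [-8, -12, 46], "spin": 0}, {"hand": -1, "slide": [-6, -14, 46], "spin": 0}, {"hand": -1, "slide": [0, 0, 0], "spin": 0}]'

```text
time: 7.3
tool_pos: [0.8402, 0.0675, 0.5482]
tool_rot: [0.051, 0.968, 0.287]
contact_force: [0.1, -0.2, -0.8]
opening: 0.0003
```

```bash
python3 -c "
from mv import *
st()"
```

```text
t 7.3 tcp [0.8402 0.0675 0.5482] tester mm [215.4524 -58.3751 548.2489] open 0.3 F [ 0.1462 -0.152  -0.8296] q [-0.0899  0.7778  0.0364  0.2135  1.7542 -1.7955]
axes in tester x,y,z cols:
 [[ 0.5664  0.0132  0.824 ]
 [ 0.0162  0.9995 -0.0271]
 [-0.824   0.0287  0.5659]]
```

```bash
cat >> mv.py <<'E'
def to(*targets,q=Q):
    o,T,L=st(q);cur=L[:3,3]*1000
    for t in targets:
        d=L[:3,:3].T@(np.array(t)-cur);print("->",t,"tool d",np.round(d,1),"norm",round(np.linalg.norm(d),1));cur=np.array(t)
sl=np.array([.8192,0,.5736]);nn=np.array([-.5736,0,.8192])
def face(s,y,n): # mm; s,n relative to shut rod axis (18,135)
    return np.array([18,0,135])+s*sl+n*nn+np.array([0,y,0])
E
python3 -c "
from mv import *
to((-100,-45,430),(-60,-45,260),face(-3,-43,110))"
```

```text
t 7.3 tcp [0.8402 0.0675 0.5482] tester mm [215.4524 -58.3751 548.2489] open 0.3 F [ 0.1462 -0.152  -0.8296] q [-0.0899  0.7778  0.0364  0.2135  1.7542 -1.7955]
axes in tester x,y,z cols:
 [[ 0.5664  0.0132  0.824 ]
 [ 0.0162  0.9995 -0.0271]
 [-0.824   0.0287  0.5659]]
-> (-100, -45, 430) tool d [ -81.     5.8 -327.2] norm 337.2
-> (-60, -45, 260) tool d [162.7  -4.3 -63.2] norm 174.6
-> [-47.5536 -43.     223.3912] tool d [ 37.2   1.1 -10.5] norm 38.7
```

Emit:
send_rows --motion '[{"hand": -1, "slide": [-11.5, 1, -46], "spin": 0}, {"hand": -1, "slide": [-11.5, 1, -46], "spin": 0}, {"hand": -1, "slide": [-11.5, 1, -46], "spin": 0}, {"hand": -1, "slide": [-11.5, 1, -46], "spin": 0}, {"hand": -1, "slide": [-11.5, 1, -46], "spin": 0}, {"hand": -0.2, "slide": [-11.5, 1, -46], "spin": 0}, {"hand": -0.2, "slide": [-11.5, 0, -46], "spin": -0.03}, {"hand": -0.2, "slide": [0, 0, 0], "spin": 0}]'

```text
time: 8.1
tool_pos: [0.5839, 0.0171, 0.4518]
tool_rot: [0.023, 0.967, 0.301]
contact_force: [-0.3, -0.2, 0.5]
opening: 0.02
```

Run:
```python
from mv import *
to((-60,-45,260))
p=cam("wrist");cv2.imwrite("pics/w2.png",p["pixels"])
```

```text
t 8.1 tcp [0.5839 0.0171 0.4518] tester mm [-45.1995 -41.7495 451.8457] open 20.0 F [-0.3142 -0.2079  0.5203] q [-0.2744  0.0468  1.4412  0.3452  1.1516 -2.1833]
axes in tester x,y,z cols:
 [[ 0.5676 -0.0239  0.8229]
 [ 0.0243  0.9996  0.0123]
 [-0.8229  0.013   0.568 ]]
-> (-60, -45, 260) tool d [ 149.4   -5.4 -121.2] norm 192.4
```

View pics/w2.png

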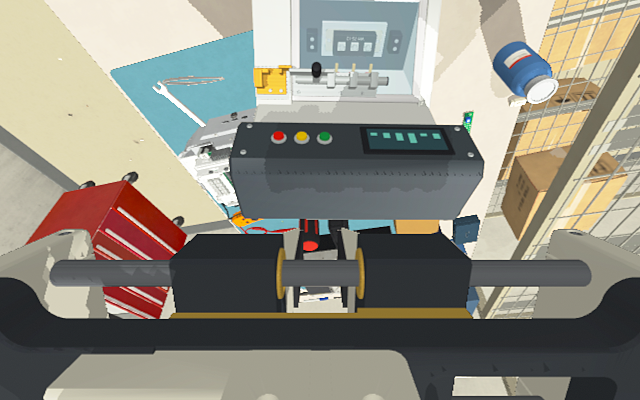

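Emit:
send_rows --motion '[{"hand": -0.2, "slide": [37, -1, -30], "spin": 0}, {"hand": -0.2, "slide": [37, -1, -30], "spin": 0}, {"hand": -0.2, "slide": [37, -1, -30], "spin": 0}, {"hand": -0.2, "slide": [37, -1, -30], "spin": 0}, {"hand": -0.2, "slide": [0, 0, 0], "spin": 0}]'

```text
time: 8.65
tool_pos: [0.5852, 0.0119, 0.2731]
tool_rot: [-0.004, 0.937, 0.28]
contact_force: [-0.7, 0.1, -0.0]
opening: 0.0368
```

Run:
```python
from mv import *
to(face(-3,-43,110))
p=cam("wrist");cv2.imwrite("pics/w3.png",p["pixels"])
C=cloud(p);T=np.linalg.inv(testerT());L=C@T[:3,:3].T+T[:3,3]
for t in ["bolt_grip","bar_middle"]:
    for r in vision.cut_out(p,t)[:1]:
        m=r["mask"]&(p["range_z"]>0);Y=L[m]*1000;print(t,r["conf"],r["uv"],m.sum(),Y.mean(0),np.percentile(Y,[2,98],axis=0).round(1).tolist())
        D=Y-np.array([18,0,135]);print(" s,y,n",np.c_[D@sl,D[:,1],D@nn].mean(0),np.percentile(np.c_[D@sl,D[:,1],D@nn],[2,50,98],axis=0).round(1).tolist())
np.savez("w3.npz",L=L,pix=p["pixels"])
```

```text
t 8.65 tcp [0.5852 0.0119 0.2731] tester mm [-45.3197 -47.1417 273.0781] open 36.8 F [-0.6978  0.0605 -0.0351] q [-0.2883  0.1383  1.8456  0.5353  0.6747 -2.4833]
axes in tester x,y,z cols:
 [[ 0.5924 -0.0248  0.8053]
 [ 0.0127  0.9997  0.0214]
 [-0.8055 -0.0024  0.5925]]
-> [-47.5536 -43.     223.3912] tool d [ 38.8   4.3 -31.2] norm 49.9
bolt_grip 0.68 [325.6, 158.9] 174 [-23.9422 -42.8752 179.6573] [[-27.9, -48.4, 173.5], [-16.1, -37.0, 183.6]]
 s,y,n [ -8.7436 -42.8752  60.6413] [[-14.2, -48.4, 53.8], [-8.9, -42.9, 61.2], [-2.7, -37.0, 63.1]]
bar_middle 0.73 [382.2, 8.2] 4094 [-100.2691    5.8202   62.84  ] [[-108.8, -88.4, 42.1], [-85.0, 91.9, 65.2]]
 s,y,n [-138.277     5.8202    8.7257] [[-145.0, -88.4, -16.8], [-138.1, 8.4, 9.4], [-132.5, 91.9, 14.4]]
```

View pics/w3.png

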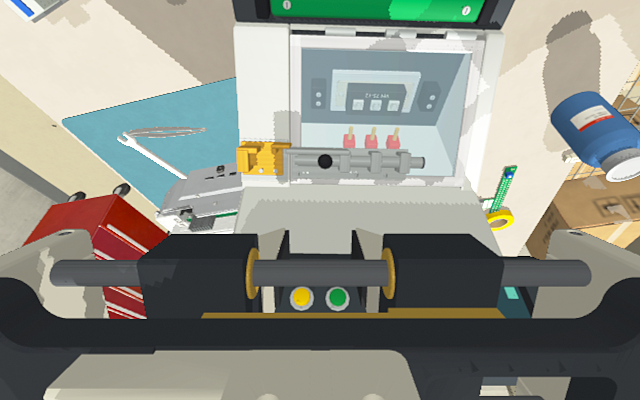

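Run:
```python
from mv import *
to(face(-6.5,-43,85),face(-6.5,-43,31))
```

```text
t 8.8 tcp [0.5895 0.0105 0.2824] tester mm [-41.4655 -49.5147 282.3761] open 36.6 F [-0.3309 -0.5984  1.5885] q [-0.2884  0.1319  1.833   0.5337  0.6773 -2.4804]
axes in tester x,y,z cols:
 [[ 0.6034 -0.0241  0.797 ]
 [ 0.0061  0.9997  0.0255]
 [-0.7974 -0.0105  0.6034]]
-> [-36.0808 -43.     200.9036] tool d [ 68.3   7.2 -44.7] norm 81.9
-> [ -5.1064 -43.     156.6668] tool d [54.  -0.3 -2. ] norm 54.0
```

Emit:
send_rows --motion '[{"hand": -0.2, "slide": [23, 2, -15], "spin": 0}, {"hand": -0.2, "slide": [23, 2, -15], "spin": 0}, {"hand": -0.2, "slide": [15, 2, -10], "spin": 0}, {"hand": -0.2, "slide": [0, 0, 0], "spin": 0}]'

```text
time: 9.2
tool_pos: [0.6051, 0.0158, 0.2262]
tool_rot: [-0.04, 0.894, 0.252]
contact_force: [0.1, 0.0, 0.7]
opening: 0.0367
```

Run:
```python
from mv import *
to(face(-6.5,-43,85),face(-6.5,-43,31))
```

```text
t 9.2 tcp [0.6051 0.0158 0.2262] tester mm [-25.0227 -48.3772 226.2083] open 36.7 F [0.1079 0.0427 0.6737] q [-0.2676  0.2209  1.9151  0.7022  0.5022 -2.6686]
axes in tester x,y,z cols:
 [[ 0.6261 -0.0253  0.7794]
 [-0.0037  0.9994  0.0355]
 [-0.7798 -0.0251  0.6256]]
-> [-36.0808 -43.     200.9036] tool d [ 12.8   6.3 -24.3] norm 28.1
-> [ -5.1064 -43.     156.6668] tool d [53.9  0.3 -3.5] norm 54.0
```

```bash
cat > kin.py <<'E'
import numpy as np
from scipy.optimize import least_squares
from scipy.spatial.transform import Rotation as Ro
D=[([1.127,.342,1.5241,0,1.2754,-.146],[.154,.5019,.2267],[-1.68838988,1.56923417,-1.9861725]),
([.269,.2998,.9924,-.0031,1.8495,-1.5753],[.4882,.2129,.4481],[-1.607,1.568,-1.335]),
([.2423,.83,.0361,.0143,2.1895,-1.563],[.6799,.2506,.4581],[.134,1.484,.377]),
([.2419,.8205,.0361,.0144,2.19,-1.5623],[.6776,.2497,.4649],[.123,1.475,.365]),
([.2216,.7687,.0361,.0377,2.0728,-1.5689],[.7034,.2475,.5095],[.106,1.305,.348]),
([.2431,.7554,.0364,.0465,1.9123,-1.5434],[.7396,.2765,.5371],[.105,1.132,.346]),
([-.0671,.7741,.0402,.1935,1.8563,-1.781],[.8095,.081,.5323],[.086,1.072,.329]),
([-.0899,.7778,.0364,.2135,1.7542,-1.7955],[.8402,.0675,.5482],[.051,.968,.287]),
([-.2744,.0468,1.4412,.3452,1.1516,-2.1833],[.5839,.0171,.4518],[.023,.967,.301]),
([-.2883,.1383,1.8456,.5353,.6747,-2.4833],[.5852,.0119,.2731],[-.004,.937,.28]),
([-.2676,.2209,1.9151,.7022,.5022,-2.6686],[.6051,.0158,.2262],[-.04,.894,.252])]
RX=Ro.from_euler('y',-np.pi/2) # tool x -> approach z
def fk(q,P):
    a0,d,h,L1,e,L2,L3,c0=P[:8]
    z=lambda a:Ro.from_euler('z',a);y=lambda a:Ro.from_euler('y',a)
    R1=z(q[0]);R2=R1*y(q[1]);R3=R2*y(q[2]+c0);R5=R3*z(q[3])*y(q[4]-c0);R6=R5*z(q[5]+P[8])
    p=R1.apply([a0,d,h])+R2.apply([0,0,L1])+R3.apply([e,0,L2])+R5.apply([0,0,L3])
    return p,R6*RX
def res(P):
    r=[]
    for q,p,e in D:
        pp,R=fk(q,P);r+=list((pp-p)*1);r+=list((Ro.from_euler('xyz',e).inv()*R).as_rotvec()*.3)
    return r
import os
if os.path.exists("kin.npy"): P=np.load("kin.npy")
if __name__=="__main__":
    best=None
    for c6 in [0,np.pi/2,np.pi,-np.pi/2]:
        s=least_squares(res,[0,.08,.35,.35,0,.35,.3,0,c6])
        if best is None or s.cost<best.cost:best=s
    print(best.cost,best.x.round(4),np.abs(best.fun).max());np.save("kin.npy",best.x)
E
python3 kin.py
```

```text
2.2580084378238116e-07 [ 1.0000e-04  7.6400e-02  2.2290e-01  5.0610e-01  4.6600e-02  3.7960e-01
  3.1800e-01 -3.0000e-04  1.5709e+00] 0.0004929139500119234
```

```bash
cat > ik.py <<'E'
from kin import *
from mv import testerT,face,Q
lo=np.array([-2.53,-.77,.036,-1,.28,-3.11]);hi=np.array([2.53,2.02,2.7,4.14,2.66,3.11])
def Rt(tilt,spin=0,lat=0):
    # tool x = tilted; columns tool axes in world
    t=np.radians(tilt)
    x=np.array([np.sin(t),lat,-np.cos(t)]);x/=np.linalg.norm(x);y=np.array([0,1,0])-lat*x;y/=np.linalg.norm(y);z=np.cross(x,y)
    return Ro.from_euler('z',Q[2])*Ro.from_matrix(np.c_[x,y,z])*Ro.from_euler('x',spin)
def ik(pos,R,q0):
    w=testerT()[:3,:3]@(np.asarray(pos)/1000)+testerT()[:3,3]
    def f(q):
        p,r=fk(q,P);return np.r_[p-w,(R.inv()*r).as_rotvec()*.3]
    s=least_squares(f,np.clip(q0,lo+.001,hi-.001),bounds=(lo,hi));return s.x,np.abs(s.fun).max()
E
python3 - <<'E'
from ik import *
np.set_printoptions(precision=3,suppress=True)
q0=D[-2][0]
for tilt in [10,15,20,25,30,35,40]:
    for pos in [face(-6.5,-43,85),face(-6.5,-43,31),face(-6.5,-105,26),face(-40,-95,15)]:
        for sp in [0]:
            q,e=ik(pos,Rt(tilt,sp),q0);print(tilt,pos.round(0),q,round(e,5))
E
```

```text
10 [-36. -43. 201.] [-0.134  0.395  1.532  0.076  1.054 -1.996] 0.0
10 [ -5. -43. 157.] [-0.113  0.49   1.507  0.076  0.982 -1.979] 0.0
10 [  -2. -105.  153.] [-0.21   0.529  1.452  0.093  1.006 -2.082] 0.0
10 [-23. -95. 124.] [-0.211  0.521  1.555  0.099  0.912 -2.095] 0.0
15 [-36. -43. 201.] [-0.155  0.354  1.613  0.129  0.938 -2.048] 0.0
15 [ -5. -43. 157.] [-0.132  0.452  1.591  0.13   0.859 -2.034] 0.0
15 [  -2. -105.  153.] [-0.232  0.492  1.535  0.158  0.888 -2.146] 0.0
15 [-23. -95. 124.] [-0.234  0.487  1.635  0.172  0.795 -2.169] 0.0
20 [-36. -43. 201.] [-0.177  0.318  1.693  0.198  0.821 -2.118] 0.0
20 [ -5. -43. 157.] [-0.151  0.42   1.673  0.204  0.737 -2.11 ] 0.0
20 [  -2. -105.  153.] [-0.255  0.461  1.616  0.243  0.772 -2.233] 0.0
20 [-23. -95. 124.] [-0.258  0.459  1.714  0.272  0.68  -2.274] 0.0
25 [-36. -43. 201.] [-0.2    0.288  1.771  0.292  0.708 -2.216] 0.0
25 [ -5. -43. 157.] [-0.172  0.393  1.753  0.309  0.617 -2.22 ] 0.0
25 [  -2. -105.  153.] [-0.28   0.435  1.695  0.36   0.662 -2.355] 0.0
25 [-23. -95. 124.] [-0.284  0.438  1.79   0.414  0.573 -2.424] 0.0
30 [-36. -43. 201.] [-0.225  0.263  1.848  0.424  0.6   -2.354] 0.0
30 [ -5. -43. 157.] [-0.194  0.374  1.83   0.468  0.505 -2.385] 0.0
30 [  -2. -105.  153.] [-0.305  0.417  1.772  0.525  0.562 -2.527] 0.0
30 [-23. -95. 124.] [-0.311  0.424  1.864  0.622  0.481 -2.643] 0.0
35 [-36. -43. 201.] [-0.252  0.246  1.924  0.617  0.505 -2.556] 0.0
35 [ -5. -43. 157.] [-0.217  0.362  1.905  0.716  0.411 -2.643] 0.0
35 [  -2. -105.  153.] [-0.332  0.406  1.845  0.757  0.483 -2.77 ] 0.0
35 [-23. -95. 124.] [-0.34   0.418  1.935  0.918  0.418 -2.953] 0.0
40 [-36. -43. 201.] [-0.279  0.237  1.997  0.895  0.435 -2.846] 0.0
40 [ -5. -43. 157.] [-0.241  0.359  1.977  1.087  0.355 -3.027] 0.0
40 [  -2. -105.  153.] [-0.36   0.404  1.915  1.066  0.439 -3.092] 0.0
40 [-23. -95. 124.] [-0.35   0.413  1.962  1.081  0.406 -3.11 ] 0.01176
```

Emit:
send_rows --motion '[{"hand": -0.2, "slide": [-45, 0, -20], "spin": 0}, {"hand": -0.2, "slide": [-45, 0, -20], "spin": 0}, {"hand": -0.2, "slide": [-45, 0, -20], "spin": 0}]'

```text
time: 9.5
tool_pos: [0.4826, -0.0202, 0.3004]
tool_rot: [-0.046, 0.89, 0.252]
contact_force: [1.0, -1.7, 0.6]
opening: 0.0369
```

Run:
```python
from mv import *
st()
```

```text
t 9.5 tcp [ 0.4826 -0.0202  0.3004] tester mm [-152.6693  -51.9929  300.359 ] open 36.9 F [ 1.0354 -1.7398  0.6188] q [-0.4982 -0.1003  2.0362  0.6521  0.7851 -2.7391]
axes in tester x,y,z cols:
 [[ 0.6291 -0.03    0.7767]
 [-0.0037  0.9991  0.0415]
 [-0.7773 -0.029   0.6285]]
```

Run:
```python
from ik import *
np.set_printoptions(precision=3,suppress=True)
q0=[.258,.1,2,0,.5,-1.57]
for tilt in [38.8,28]:
  for x in [-300,-250,-200,-150]:
    for z in [120,160,200,240,280,320]:
        q,e=ik((x,167,z),Rt(tilt),q0);print(tilt,x,z,q,round(e,4))
```

```text
38.8 -300 120 [ 0.534 -0.116  2.542 -1.     0.28  -0.352] 0.0269
38.8 -300 160 [ 0.018 -0.309  2.608  0.774  0.28  -2.517] 0.0146
38.8 -300 200 [ 0.257 -0.352  2.514  0.002  0.302 -1.574] 0.0
38.8 -300 240 [ 0.257 -0.439  2.418  0.001  0.486 -1.573] 0.0
38.8 -300 280 [ 0.257 -0.496  2.32   0.001  0.64  -1.572] 0.0
38.8 -300 320 [ 0.257 -0.532  2.222  0.001  0.774 -1.572] 0.0
38.8 -250 120 [ 0.501 -0.001  2.438 -1.     0.28  -0.377] 0.0312
38.8 -250 160 [ 0.042 -0.174  2.5    0.798  0.28  -2.526] 0.0217
38.8 -250 200 [ 0.25  -0.223  2.424  0.025  0.28  -1.602] 0.005
38.8 -250 240 [ 0.257 -0.298  2.356  0.001  0.406 -1.572] 0.0
38.8 -250 280 [ 0.257 -0.36   2.266  0.001  0.559 -1.572] 0.0
38.8 -250 320 [ 0.257 -0.402  2.172  0.001  0.694 -1.572] 0.0
38.8 -200 120 [ 0.472  0.102  2.336 -1.     0.28  -0.4  ] 0.0359
38.8 -200 160 [ 0.239 -0.042  2.321  0.07   0.28  -1.654] 0.0283
38.8 -200 200 [ 0.254 -0.106  2.322  0.014  0.28  -1.588] 0.0094
38.8 -200 240 [ 0.257 -0.175  2.28   0.001  0.359 -1.572] 0.0
38.8 -200 280 [ 0.257 -0.237  2.197  0.001  0.504 -1.572] 0.0
38.8 -200 320 [ 0.257 -
[... 1171 characters left out ...]
   2.297 -0.006  0.28  -1.563] 0.0103
28 -200 160 [ 0.258  0.026  2.276  0.001  0.351 -1.572] 0.0
28 -200 200 [ 0.258 -0.053  2.206  0.     0.5   -1.572] 0.0
28 -200 240 [ 0.258 -0.115  2.129  0.     0.639 -1.572] 0.0
28 -200 280 [ 0.258 -0.162  2.047  0.     0.768 -1.571] 0.0
28 -200 320 [ 0.258 -0.196  1.96   0.     0.889 -1.571] 0.0
28 -150 120 [ 0.259  0.198  2.199 -0.005  0.28  -1.565] 0.0071
28 -150 160 [ 0.258  0.118  2.171  0.     0.364 -1.572] 0.0
28 -150 200 [ 0.258  0.046  2.107  0.     0.499 -1.571] 0.0
28 -150 240 [ 0.258 -0.012  2.036  0.     0.628 -1.571] 0.0
28 -150 280 [ 0.258 -0.057  1.959  0.     0.751 -1.571] 0.0
28 -150 320 [ 0.258 -0.091  1.876  0.     0.868 -1.571] 0.0
```

Run:
```python
from mv import *
to((-190,167,285),(-190,167,225))
```

```text
t 9.5 tcp [ 0.4826 -0.0202  0.3004] tester mm [-152.6693  -51.9929  300.359 ] open 36.9 F [ 1.0354 -1.7398  0.6188] q [-0.4982 -0.1003  2.0362  0.6521  0.7851 -2.7391]
axes in tester x,y,z cols:
 [[ 0.6291 -0.03    0.7767]
 [-0.0037  0.9991  0.0415]
 [-0.7773 -0.029   0.6285]]
-> (-190, 167, 285) tool d [-12.4 220.4 -29.6] norm 222.7
-> (-190, 167, 225) tool d [ 46.6   1.7 -37.7] norm 60.0
```

Emit:
send_rows --motion '[{"hand": -0.2, "slide": [-2, 44, -6], "spin": 0}, {"hand": -0.2, "slide": [-2, 44, -6], "spin": 0}, {"hand": -0.2, "slide": [-2, 44, -6], "spin": 0}, {"hand": -0.2, "slide": [-2, 44, -6], "spin": 0}, {"hand": -0.2, "slide": [-2, 44, -6], "spin": 0}, {"hand": -0.2, "slide": [15, 0, -12], "spin": 0}, {"hand": -0.2, "slide": [15, 0, -12], "spin": 0}]'

```text
time: 10.2
tool_pos: [0.4181, 0.145, 0.2772]
tool_rot: [-0.072, 0.842, 0.201]
contact_force: [0.6, 0.4, 0.6]
opening: 0.0369
```

Run:
```python
from mv import *
to((-190,167,225),(-190,167,165))
```

```text
t 10.2 tcp [0.4181 0.145  0.2772] tester mm [-172.9301  124.2757  277.1644] open 36.9 F [0.6185 0.3566 0.5516] q [ 0.1221 -0.2026  2.2153  0.1332  0.4045 -1.8241]
axes in tester x,y,z cols:
 [[ 0.6652  0.0035  0.7467]
 [-0.0382  0.9988  0.0293]
 [-0.7457 -0.048   0.6645]]
-> (-190, 167, 225) tool d [ 25.9  45.1 -46.2] norm 69.6
-> (-190, 167, 165) tool d [ 44.7   2.9 -39.9] norm 60.0
```

Emit:
send_rows --motion '[{"hand": -0.2, "slide": [20, 12, -18], "spin": 0}, {"hand": -0.2, "slide": [20, 12, -18], "spin": 0}, {"hand": -0.2, "slide": [20, 12, -18], "spin": 0}, {"hand": -0.2, "slide": [0, 0, 0], "spin": 0}]'

```text
time: 10.6
tool_pos: [0.412, 0.1808, 0.24]
tool_rot: [-0.077, 0.855, 0.19]
contact_force: [-0.3, 0.1, -0.1]
opening: 0.0368
```

Run:
```python
from mv import *
to((-190,167,225),(-190,167,165))
```

```text
t 10.6 tcp [0.412  0.1808 0.24  ] tester mm [-169.6609  160.3629  240.0251] open 36.8 F [-0.3399  0.1353 -0.0849] q [ 0.2897 -0.1066  2.2549 -0.2339  0.2873 -1.347 ]
axes in tester x,y,z cols:
 [[ 0.6547  0.0107  0.7558]
 [-0.0449  0.9987  0.0248]
 [-0.7545 -0.0502  0.6543]]
-> (-190, 167, 225) tool d [ -2.3   7.2 -25. ] norm 26.1
-> (-190, 167, 165) tool d [ 45.3   3.  -39.3] norm 60.0
```

Emit:
send_rows --motion '[{"hand": -0.2, "slide": [19, 0, -17], "spin": 0}, {"hand": -0.2, "slide": [19, 0, -17], "spin": 0}, {"hand": -0.2, "slide": [19, 0, -17], "spin": 0}]'

```text
time: 10.9
tool_pos: [0.4099, 0.1899, 0.2178]
tool_rot: [-0.108, 0.884, 0.146]
contact_force: [-0.3, 0.0, -0.4]
opening: 0.0369
```

Run:
```python
from mv import *
to((-190,167,165))
```

```text
t 10.9 tcp [0.4099 0.1899 0.2178] tester mm [-169.4068  169.7181  217.7983] open 36.9 F [-0.2978  0.028  -0.3979] q [ 0.359  -0.0446  2.2585 -0.4972  0.2848 -1.0334]
axes in tester x,y,z cols:
 [[ 0.6302  0.0279  0.7759]
 [-0.0709  0.9973  0.0217]
 [-0.7732 -0.0686  0.6305]]
-> (-190, 167, 165) tool d [ 28.    0.3 -49.3] norm 56.7
```

Emit:
send_rows --motion '[{"hand": -0.2, "slide": [0, -40, 0], "spin": 0}, {"hand": -0.2, "slide": [0, -40, 0], "spin": 0}, {"hand": -0.2, "slide": [0, -40, 0], "spin": 0}, {"hand": -0.2, "slide": [18, 0, -18], "spin": 0}, {"hand": -0.2, "slide": [18, 0, -18], "spin": 0}]'

```text
time: 11.4
tool_pos: [0.4205, 0.1254, 0.2122]
tool_rot: [-0.105, 0.917, 0.148]
contact_force: [-0.1, 0.9, 0.5]
opening: 0.0368
```

Run:
```python
from mv import *
to((-190,100,165))
```

```text
t 11.4 tcp [0.4205 0.1254 0.2122] tester mm [-175.6118  104.6803  212.1736] open 36.8 F [-0.1076  0.948   0.5434] q [ 0.0882 -0.0812  2.2875  0.129   0.2848 -1.847 ]
axes in tester x,y,z cols:
 [[ 0.6044  0.0268  0.7962]
 [-0.067   0.9976  0.0173]
 [-0.7939 -0.0638  0.6047]]
-> (-190, 100, 165) tool d [ 29.1  -2.  -40.1] norm 49.5
```

Emit:
send_rows --motion '[{"hand": -0.2, "slide": [18, -15, -18], "spin": 0}, {"hand": -0.2, "slide": [18, -15, -18], "spin": 0}, {"hand": -0.2, "slide": [18, -10, -18], "spin": 0}]'

```text
time: 11.7
tool_pos: [0.4227, 0.0865, 0.1894]
tool_rot: [-0.084, 0.927, 0.181]
contact_force: [-0.4, -0.1, 0.8]
opening: 0.0366
```

Run:
```python
from mv import *
to((-190,100,165))
```

```text
t 11.7 tcp [0.4227 0.0865 0.1894] tester mm [-183.4595   66.477   189.3539] open 36.6 F [-0.4479 -0.1038  0.8353] q [-0.1049 -0.0541  2.3422  0.6467  0.2847 -2.5127]
axes in tester x,y,z cols:
 [[ 0.5984  0.0098  0.8011]
 [-0.0462  0.9987  0.0223]
 [-0.7999 -0.0503  0.5981]]
-> (-190, 100, 165) tool d [ 14.   34.6 -19.1] norm 41.9
```

Emit:
send_rows --motion '[{"hand": -0.2, "slide": [18, -5, -18], "spin": 0}, {"hand": -0.2, "slide": [18, 0, -18], "spin": 0}, {"hand": -0.2, "slide": [18, 0, -18], "spin": 0}, {"hand": -0.2, "slide": [0, 0, 0], "spin": 0}]'

```text
time: 12.1
tool_pos: [0.4226, 0.0655, 0.1606]
tool_rot: [-0.046, 0.921, 0.214]
contact_force: [0.8, 0.4, 0.5]
opening: 0.0367
```

Run:
```python
from mv import *
to((-190,100,165))
```

```text
t 12.1 tcp [0.4226 0.0655 0.1606] tester mm [-188.8032   46.2439  160.5769] open 36.7 F [0.7853 0.4146 0.4992] q [-0.225   0.0131  2.4051  1.1465  0.2861 -3.105 ]
axes in tester x,y,z cols:
 [[ 0.6048  0.0077  0.7964]
 [-0.0268  0.9996  0.0107]
 [-0.796  -0.0278  0.6047]]
-> (-190, 100, 165) tool d [-5.7 53.6  2.3] norm 54.0
```

Emit:
send_rows --motion '[{"hand": -0.2, "slide": [0, 25, 0], "spin": 0}, {"hand": -0.2, "slide": [0, 25, 0], "spin": 0}, {"hand": -0.2, "slide": [8, 5, -8], "spin": 0}, {"hand": -0.2, "slide": [8, 0, -8], "spin": 0}]'

```text
time: 12.5
tool_pos: [0.4111, 0.0961, 0.1698]
tool_rot: [-0.033, 0.906, 0.269]
contact_force: [0.6, 0.4, -0.3]
opening: 0.0369
```

Run:
```python
from mv import *
to((-190,100,165))
```

```text
t 12.5 tcp [0.4111 0.0961 0.1698] tester mm [-192.2259   78.724   169.773 ] open 36.9 F [ 0.5992  0.3887 -0.2525] q [-0.1488 -0.0251  2.4137  1.1009  0.2843 -3.0242]
axes in tester x,y,z cols:
 [[ 0.6167 -0.0369  0.7864]
 [ 0.0066  0.9991  0.0417]
 [-0.7872 -0.0205  0.6163]]
-> (-190, 100, 165) tool d [ 5.3 21.3 -0.3] norm 21.9
```

Emit:
send_rows --motion '[{"hand": -0.2, "slide": [0, 30, 0], "spin": 0}, {"hand": -0.2, "slide": [0, 30, 0], "spin": 0}, {"hand": -0.2, "slide": [12, 10, -12], "spin": 0}, {"hand": -0.2, "slide": [18, 0, -18], "spin": 0}, {"hand": -0.2, "slide": [18, 0, -18], "spin": 0}]'

```text
time: 13.0
tool_pos: [0.3896, 0.1282, 0.1639]
tool_rot: [-0.002, 0.904, 0.355]
contact_force: [2.9, -1.3, 0.3]
opening: 0.0367
```

Run:
```python
from mv import *
to((-190,100,165))
```

```text
t 13.0 tcp [0.3896 0.1282 0.1639] tester mm [-204.7926  115.2978  163.9488] open 36.7 F [ 2.9201 -1.2881  0.2937] q [-0.0812 -0.0346  2.4505  1.1969  0.2841 -3.1061]
axes in tester x,y,z cols:
 [[ 0.6153 -0.0977  0.7822]
 [ 0.0596  0.9952  0.0774]
 [-0.786  -0.001   0.6182]]
-> (-190, 100, 165) tool d [  7.4 -16.7  11. ] norm 21.3
```

Run:
```python
from ik import *
from h import observe
np.set_printoptions(precision=3,suppress=True)
o=observe();R=Ro.from_euler('xyz',o['tool_rot']);q0=[-.2,.36,1.95,.9,.4,-2.5]
for sp in [-.3,0,.3]:
  for pos in [face(-6.5,-43,85),face(-6.5,-43,31),face(-6.5,-105,26),face(-40,-95,15)]:
    q,e=ik(pos,R*Ro.from_euler('x',sp),q0);print(sp,pos.round(0),q,round(e,5))
print()
for tilt in (32,35,38):
  for lat in (0,.06,.12,.2):
    for pos in [face(-6.5,-43,31),face(-40,-95,15)]:
      q,e=ik(pos,Rt(tilt,-.2,lat),q0);print(tilt,lat,q,round(e,5))
```

```text
-0.3 [-36. -43. 201.] [-0.296  0.25   1.937  0.777  0.542 -3.11 ] 0.00499
-0.3 [ -5. -43. 157.] [-0.243  0.364  1.897  0.802  0.462 -3.11 ] 0.012
-0.3 [  -2. -105.  153.] [-0.34   0.41   1.81   0.74   0.545 -3.11 ] 0.01916
-0.3 [-23. -95. 124.] [-0.324  0.416  1.87   0.739  0.489 -3.11 ] 0.0299
0 [-36. -43. 201.] [-0.308  0.252  1.952  0.834  0.539 -2.88 ] 0.0
0 [ -5. -43. 157.] [-0.27   0.369  1.933  0.966  0.455 -3.003] 0.0
0 [  -2. -105.  153.] [-0.382  0.417  1.865  0.951  0.535 -3.07 ] 0.0
0 [-23. -95. 124.] [-0.375  0.426  1.922  0.982  0.494 -3.11 ] 0.00952
0.3 [-36. -43. 201.] [-0.308  0.252  1.952  0.834  0.539 -2.58 ] 0.0
0.3 [ -5. -43. 157.] [-0.27   0.369  1.933  0.966  0.455 -2.703] 0.0
0.3 [  -2. -105.  153.] [-0.382  0.417  1.865  0.951  0.535 -2.77 ] 0.0
0.3 [-23. -95. 124.] [-0.392  0.432  1.954  1.109  0.488 -2.959] 0.0

32 0 [-0.203  0.368  1.861  0.554  0.465 -2.675] 0.0
32 0 [-0.323  0.421  1.893  0.729  0.451 -2.955] 0.0
32 0.06 [-0.24   0.378  1.845  0.642  0.535 -2.782] 0.0
32 0.06 [-0.357  0.433  1.871  0.773  0.531 -3.021] 0.0
32 0.12 [-0.275  0.392  1.827  
[... 418 characters left out ...]
47
35 0.12 [-0.29   0.386  1.871  0.835  0.568 -3.005] 0.0
35 0.12 [-0.39   0.443  1.862  0.851  0.593 -3.11 ] 0.00836
35 0.2 [-0.333  0.409  1.843  0.875  0.672 -3.07 ] 0.0
35 0.2 [-0.421  0.468  1.815  0.837  0.704 -3.11 ] 0.01195
38 0 [-0.232  0.359  1.949  0.924  0.371 -3.058] 0.0
38 0 [-0.328  0.411  1.929  0.898  0.409 -3.11 ] 0.01457
38 0.06 [-0.269  0.369  1.93   0.952  0.456 -3.11 ] 0.00073
38 0.06 [-0.357  0.422  1.899  0.881  0.496 -3.11 ] 0.01744
38 0.12 [-0.298  0.381  1.901  0.937  0.543 -3.11 ] 0.00399
38 0.12 [-0.384  0.437  1.866  0.868  0.581 -3.11 ] 0.02019
38 0.2 [-0.333  0.403  1.858  0.92   0.654 -3.11 ] 0.00813
38 0.2 [-0.416  0.461  1.819  0.853  0.692 -3.11 ] 0.02354
```

Emit:
send_rows --motion '[{"hand": -0.2, "slide": [-18, 0, 18], "spin": 0.1}, {"hand": -0.2, "slide": [-20, 0, 15], "spin": 0.1}, {"hand": -0.2, "slide": [-20, -5, 15], "spin": 0.1}, {"hand": -0.2, "slide": [-20, -5, 15], "spin": 0}, {"hand": -0.2, "slide": [0, 0, 0], "spin": 0}]'

```text
time: 13.5
tool_pos: [0.4002, 0.116, 0.2519]
tool_rot: [0.177, 0.88, 0.357]
contact_force: [1.1, -0.3, -0.1]
opening: 0.0369
```

Run:
```python
from mv import *
to(face(-6.5,-43,120),face(-6.5,-43,85))
```

```text
t 13.5 tcp [0.4002 0.116  0.2519] tester mm [-197.5919  100.7544  251.8609] open 36.9 F [ 1.131  -0.3034 -0.1195] q [-0.1514 -0.2231  2.2834  0.6376  0.548  -2.3629]
axes in tester x,y,z cols:
 [[ 0.634   0.0381  0.7724]
 [ 0.063   0.9929 -0.1007]
 [-0.7708  0.1125  0.6271]]
-> [-56.1568 -43.     229.5756] tool d [  97.8 -139.8  109.7] norm 202.9
-> [-36.0808 -43.     200.9036] tool d [34.8 -2.5 -2.5] norm 35.0
```

Emit:
send_rows --motion '[{"hand": -0.2, "slide": [12, -18, 13.5], "spin": 0}, {"hand": -0.2, "slide": [12, -18, 13.5], "spin": 0}, {"hand": -0.2, "slide": [12, -18, 13.5], "spin": 0}, {"hand": -0.2, "slide": [12, -18, 13.5], "spin": 0}, {"hand": -0.2, "slide": [12, -18, 13.5], "spin": 0}, {"hand": -0.2, "slide": [12, -18, 13.5], "spin": 0}, {"hand": -0.2, "slide": [12, -18, 13.5], "spin": 0}, {"hand": -0.2, "slide": [0, 0, 0], "spin": 0}]'

```text
time: 14.3
tool_pos: [0.564, 0.0203, 0.2479]
tool_rot: [0.103, 0.856, 0.338]
contact_force: [-0.5, 0.4, 0.3]
opening: 0.0366
```

Run:
```python
from mv import *
to(face(-6.5,-43,85),face(-6.5,-43,31))
p=cam("wrist");cv2.imwrite("pics/w4.png",p["pixels"])
C=cloud(p);T=np.linalg.inv(testerT());L=C@T[:3,:3].T+T[:3,3]
for t in ["bolt_grip"]:
    for r in vision.cut_out(p,t)[:1]:
        m=r["mask"]&(p["range_z"]>0);Y=L[m]*1000;print(t,r["conf"],r["uv"],m.sum())
        D=Y-np.array([18,0,135]);print(" s,y,n",np.c_[D@sl,D[:,1],D@nn].mean(0),np.percentile(np.c_[D@sl,D[:,1],D@nn],[2,50,98],axis=0).round(1).tolist())
```

```text
t 14.3 tcp [0.564  0.0203 0.2479] tester mm [-63.7232 -33.588  247.877 ] open 36.6 F [-0.5349  0.4271  0.3038] q [-0.3401  0.1237  1.9942  0.8261  0.5937 -2.7463]
axes in tester x,y,z cols:
 [[ 0.6536 -0.0019  0.7568]
 [ 0.0524  0.9977 -0.0428]
 [-0.755   0.0676  0.6522]]
-> [-36.0808 -43.     200.9036] tool d [ 53.  -12.6  -9.3] norm 55.3
-> [ -5.1064 -43.     156.6668] tool d [53.6 -3.  -5.4] norm 54.0
bolt_grip 0.74 [304.8, 185.1] 274
 s,y,n [ -8.6541 -42.5912  50.7374] [[-14.4, -48.9, -5.6], [-9.6, -42.5, 60.6], [19.2, -36.8, 62.6]]
```

View pics/w4.png

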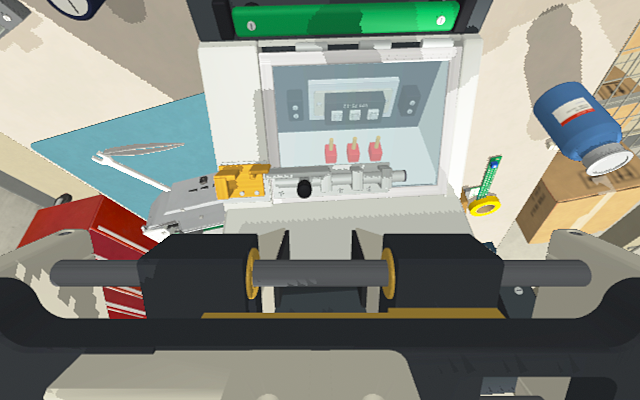

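Emit:
send_rows --motion '[{"hand": -0.2, "slide": [13, -3, -2], "spin": 0}, {"hand": -0.2, "slide": [13, -3, -2], "spin": 0}, {"hand": -0.2, "slide": [13, -3, -2], "spin": 0}, {"hand": -0.2, "slide": [13, -3, -2], "spin": 0}]'

```text
time: 14.8
tool_pos: [0.5895, 0.0234, 0.2048]
tool_rot: [0.091, 0.852, 0.34]
contact_force: [0.3, 0.4, 0.3]
opening: 0.0369
```

Run:
```python
from mv import *
to(face(-5,-43,31))
```

```text
t 14.8 tcp [0.5895 0.0234 0.2048] tester mm [-38.2184 -37.0302 204.7618] open 36.9 F [0.2545 0.4147 0.2634] q [-0.3126  0.2344  2.0023  0.9791  0.5027 -2.9183]
axes in tester x,y,z cols:
 [[ 0.6562 -0.0134  0.7545]
 [ 0.054   0.9981 -0.0293]
 [-0.7527  0.06    0.6556]]
-> [ -3.8776 -43.     157.5272] tool d [57.8 -9.2 -4.9] norm 58.7
```

Emit:
send_rows --motion '[{"hand": -0.2, "slide": [13, -3, -1], "spin": 0.06}, {"hand": -0.2, "slide": [13, -3, -2], "spin": 0.06}, {"hand": -0.2, "slide": [13, -3, -2], "spin": 0.06}, {"hand": -0.2, "slide": [6, -2, 0], "spin": 0.04}]'

```text
time: 15.2
tool_pos: [0.6143, 0.0257, 0.1668]
tool_rot: [0.307, 0.851, 0.342]
contact_force: [-0.0, 0.1, 0.3]
opening: 0.037
```

Run:
```python
from mv import *
to(face(-5,-43,31))
```

```text
t 15.2 tcp [0.6143 0.0257 0.1668] tester mm [-13.6791 -41.1513 166.8306] open 37.0 F [-0.0174  0.0881  0.2678] q [-0.2902  0.3383  1.9894  1.1357  0.4445 -2.8623]
axes in tester x,y,z cols:
 [[ 0.6571  0.1464  0.7394]
 [ 0.0556  0.9689 -0.2412]
 [-0.7517  0.1996  0.6286]]
-> [ -3.8776 -43.     157.5272] tool d [13.3 -2.2  1.8] norm 13.6
```

Emit:
send_rows --motion '[{"hand": -0.2, "slide": [8, -1, 1], "spin": 0}, {"hand": -0.2, "slide": [7, -1, 1], "spin": 0}, {"hand": -0.2, "slide": [0, 0, 0], "spin": 0}]'

```text
time: 15.5
tool_pos: [0.6257, 0.0282, 0.1568]
tool_rot: [0.303, 0.85, 0.343]
contact_force: [-0.7, -0.4, -0.4]
opening: 0.0368
```

Run:
```python
from mv import *
to(face(-5,-43,31))
p=cam("scene");cv2.imwrite("pics/s1.png",cv2.resize(p["pixels"][90:290,200:440],None,fx=3,fy=3,interpolation=cv2.INTER_CUBIC))
```

```text
t 15.5 tcp [0.6257 0.0282 0.1568] tester mm [ -2.0102 -41.6378 156.8096] open 36.8 F [-0.7487 -0.4052 -0.4193] q [-0.2774  0.3726  1.9725  1.1731  0.4295 -2.8986]
axes in tester x,y,z cols:
 [[ 0.6579  0.142   0.7396]
 [ 0.0561  0.9701 -0.2361]
 [-0.751   0.1968  0.6303]]
-> [ -3.8776 -43.     157.5272] tool d [-1.8 -1.4 -0.6] norm 2.4
```

View pics/s1.png

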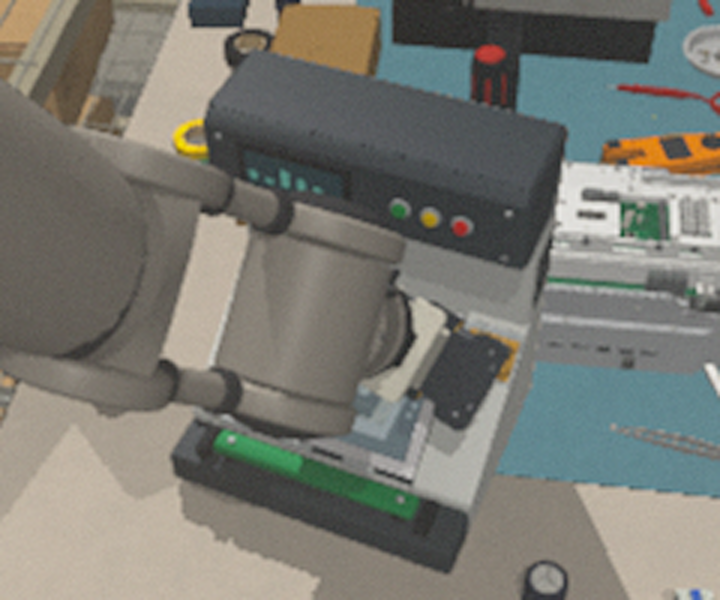

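Emit:
send_rows --motion '[{"hand": -1, "slide": [0, 0, 0], "spin": 0}, {"hand": -1, "slide": [0, 0, 0], "spin": 0}, {"hand": -1, "slide": [0, 0, 0], "spin": 0}, {"hand": -1, "slide": [0, 0, 0], "spin": 0}]' --grip_force 40

```text
time: 15.95
tool_pos: [0.6254, 0.0278, 0.1581]
tool_rot: [0.299, 0.849, 0.341]
contact_force: [-1.6, 1.3, -1.4]
opening: 0.0115
```

Run:
```python
from mv import *
o,T,L=st();d=L[:3,3]*1000-[18,0,135];print("syn",d@sl,d[1],d@nn)
```

```text
t 15.95 tcp [0.6254 0.0278 0.1581] tester mm [ -2.4175 -41.9318 158.0679] open 11.5 F [-1.5609  1.3062 -1.3815] q [-0.278   0.3698  1.9732  1.1713  0.4294 -2.8985]
axes in tester x,y,z cols:
 [[ 0.6588  0.1413  0.739 ]
 [ 0.0547  0.9706 -0.2343]
 [-0.7503  0.1948  0.6317]]
syn -3.4943295539706796 -41.9318439396375 30.608698384694705
```

Emit:
send_rows --motion '[{"hand": -1, "slide": [3, -0.2, -0.3], "spin": 0}, {"hand": -1, "slide": [3, -0.2, -0.3], "spin": 0}, {"hand": -1, "slide": [3, -0.2, -0.3], "spin": 0}]'

```text
time: 16.25
tool_pos: [0.63, 0.0289, 0.1528]
tool_rot: [0.296, 0.846, 0.338]
contact_force: [-34.2, -9.7, 33.9]
opening: 0.0122
```

```bash
cat >> mv.py <<'E'
def syn():
    o,T,L=st();d=L[:3,3]*1000-[18,0,135];F=testerT()[:3,:3].T@o["contact_force"]
    print("s,y,n",d@sl,d[1],d@nn,"F s,y,n",F@sl,F[1],F@nn, "y,s,n dirs in tool:",L[:3,:3].T@[0,1,0],L[:3,:3].T@sl,L[:3,:3].T@nn)
E
python3 -c "
from mv import *
syn()"
```

```text
t 16.25 tcp [0.63   0.0289 0.1528] tester mm [  2.3223 -42.1035 152.7919] open 12.2 F [-34.2304  -9.7371  33.8559] q [-0.2726  0.3855  1.9699  1.2051  0.4196 -2.9313]
axes in tester x,y,z cols:
 [[ 0.6612  0.1409  0.7369]
 [ 0.0532  0.9709 -0.2333]
 [-0.7484  0.1935  0.6345]]
s,y,n -2.637760289931651 -42.10347391795938 23.567880469509625 F s,y,n -9.728922905309668 -0.6809989777501957 48.1445019525971 y,s,n dirs in tool: [ 0.0532  0.9709 -0.2333] [0.1124 0.2264 0.9676] [-0.9923  0.0777  0.0971]
```

Emit:
send_rows --motion '[{"hand": -1, "slide": [0.5, 0, 0], "spin": 0}]'

```text
time: 16.35
tool_pos: [0.6296, 0.0288, 0.1533]
tool_rot: [0.295, 0.845, 0.337]
contact_force: [-10.4, -1.5, 7.5]
opening: 0.0121
```

```bash
python3 -c "
from mv import *
syn()"
```

```text
t 16.35 tcp [0.6296 0.0288 0.1533] tester mm [  1.9315 -42.0806 153.3443] open 12.1 F [-10.4147  -1.5496   7.5234] q [-0.2728  0.3839  1.9712  1.2068  0.4192 -2.9334]
axes in tester x,y,z cols:
 [[ 0.6619  0.1408  0.7363]
 [ 0.0525  0.9711 -0.2329]
 [-0.7478  0.1928  0.6353]]
s,y,n -2.6410677973647254 -42.08058302119788 24.244517765857335 F s,y,n -4.257785050101198 1.1589623715603043 12.166074078291274 y,s,n dirs in tool: [ 0.0525  0.9711 -0.2329] [0.1133 0.2259 0.9676] [-0.9922  0.0772  0.0981]
```

Emit:
send_rows --motion '[{"hand": -1, "slide": [0.8, -7.8, 1.9], "spin": 0}, {"hand": -1, "slide": [0.8, -7.8, 1.9], "spin": 0}, {"hand": -1, "slide": [0.8, -7.8, 1.9], "spin": 0}]'

```text
time: 16.65
tool_pos: [0.6351, 0.0081, 0.153]
tool_rot: [0.296, 0.843, 0.343]
contact_force: [-21.9, -2.8, 17.2]
opening: 0.0117
```

```bash
python3 -c "
from mv import *
syn()"
```

```text
t 16.65 tcp [0.6351 0.0081 0.153 ] tester mm [  1.9901 -63.4854 153.0039] open 11.7 F [-21.9123  -2.7756  17.1594] q [-0.318   0.3967  1.951   1.1884  0.4557 -2.9505]
axes in tester x,y,z cols:
 [[ 0.6628  0.1359  0.7363]
 [ 0.0564  0.9715 -0.23  ]
 [-0.7466  0.194   0.6363]]
s,y,n -2.7882764268527858 -63.485434842148635 23.932097657019593 F s,y,n -8.093941548462055 2.9071670012751603 26.616129300250066 y,s,n dirs in tool: [ 0.0564  0.9715 -0.23  ] [0.1147 0.2226 0.9682] [-0.9918  0.081   0.0989]
```

Emit:
send_rows --motion '[{"hand": -1, "slide": [0.4, -7.8, 1.8], "spin": 0}, {"hand": -1, "slide": [0.4, -7.8, 1.8], "spin": 0}, {"hand": -1, "slide": [0.4, -7.8, 1.8], "spin": 0}]'

```text
time: 16.95
tool_pos: [0.6407, -0.014, 0.153]
tool_rot: [0.297, 0.841, 0.347]
contact_force: [-14.4, -0.1, 12.0]
opening: 0.0122
```

```bash
python3 -c "
from mv import *
syn()"
```

```text
t 16.95 tcp [ 0.6407 -0.014   0.153 ] tester mm [  1.7126 -86.2677 152.9964] open 12.2 F [-14.4305  -0.1191  12.0444] q [-0.3632  0.4105  1.9273  1.1662  0.4921 -2.9621]
axes in tester x,y,z cols:
 [[ 0.6638  0.1326  0.736 ]
 [ 0.059   0.9718 -0.2283]
 [-0.7455  0.195   0.6373]]
s,y,n -3.0198787355457104 -86.26771969159694 24.08508163199224 F s,y,n -4.546435563311241 3.566732968390661 17.88752172956597 y,s,n dirs in tool: [ 0.059   0.9718 -0.2283] [0.1162 0.2205 0.9685] [-0.9915  0.0837  0.0999]
```

Emit:
send_rows --motion '[{"hand": -1, "slide": [0.4, -5, 1.1], "spin": 0}, {"hand": -1, "slide": [0.4, -5, 1.1], "spin": 0}, {"hand": -1, "slide": [0.4, -5, 1.1], "spin": 0}]'

```text
time: 17.25
tool_pos: [0.6444, -0.0284, 0.153]
tool_rot: [0.297, 0.84, 0.349]
contact_force: [-13.1, -0.8, 10.5]
opening: 0.0118
```

```bash
python3 -c "
from mv import *
syn()"
```

```text
t 17.25 tcp [ 0.6444 -0.0284  0.153 ] tester mm [   1.6283 -101.1988  152.9969] open 11.8 F [-13.1489  -0.8294  10.4613] q [-0.3915  0.4204  1.9105  1.1531  0.5151 -2.97  ]
axes in tester x,y,z cols:
 [[ 0.665   0.1306  0.7354]
 [ 0.0604  0.972  -0.2272]
 [-0.7444  0.1955  0.6384]]
s,y,n -3.0886515554033926 -101.19879804057503 24.133843488689887 F s,y,n -4.587791998573437 2.552907535816137 15.98389310882169 y,s,n dirs in tool: [ 0.0604  0.972  -0.2272] [0.1177 0.2191 0.9686] [-0.9913  0.0853  0.1012]
```

Emit:
send_rows --motion '[{"hand": -1, "slide": [0.2, -3, 0.7], "spin": 0}, {"hand": -1, "slide": [0.2, -3, 0.7], "spin": 0}]'

```text
time: 17.45
tool_pos: [0.6457, -0.0342, 0.1531]
tool_rot: [0.298, 0.839, 0.35]
contact_force: [-8.3, 0.9, 6.4]
opening: 0.0118
```

```bash
python3 -c "
from mv import *
syn()"
```

```text
t 17.45 tcp [ 0.6457 -0.0342  0.1531] tester mm [   1.439  -107.1072  153.0513] open 11.8 F [-8.2864  0.8971  6.4438] q [-0.4028  0.4242  1.9037  1.1475  0.5247 -2.9725]
axes in tester x,y,z cols:
 [[ 0.6653  0.1296  0.7352]
 [ 0.0612  0.972  -0.2268]
 [-0.744   0.1959  0.6388]]
s,y,n -3.212580157871906 -107.10722804022096 24.28703516487651 F s,y,n -2.6798759768732396 2.981645558184524 9.743239370796864 y,s,n dirs in tool: [ 0.0612  0.972  -0.2268] [0.1183 0.2186 0.9687] [-0.9911  0.0861  0.1016]
```

Emit:
send_rows --motion '[{"hand": -1, "slide": [0.2, -3, 0.7], "spin": 0}, {"hand": -1, "slide": [0.2, -3, 0.7], "spin": 0}]'

```text
time: 17.65
tool_pos: [0.6471, -0.0394, 0.153]
tool_rot: [0.299, 0.838, 0.352]
contact_force: [-9.7, 0.2, 7.2]
opening: 0.0123
```

```bash
python3 -c "
from mv import *
syn()"
```

```text
t 17.65 tcp [ 0.6471 -0.0394  0.153 ] tester mm [   1.4642 -112.4545  152.9813] open 12.3 F [-9.7467  0.1514  7.2199] q [-0.4131  0.4285  1.8966  1.142   0.5344 -2.9749]
axes in tester x,y,z cols:
 [[ 0.6656  0.128   0.7352]
 [ 0.0629  0.9721 -0.2262]
 [-0.7436  0.1968  0.639 ]]
s,y,n -3.2320189572389117 -112.45445753223565 24.215226801000714 F s,y,n -3.547219089717744 2.633275207435384 11.29805837625314 y,s,n dirs in tool: [ 0.0629  0.9721 -0.2262] [0.1188 0.2177 0.9688] [-0.991   0.0878  0.1017]
```

Emit:
send_rows --motion '[{"hand": -1, "slide": [0.2, -2.5, 0.6], "spin": 0}, {"hand": -1, "slide": [0.2, -2.5, 0.6], "spin": 0}]'

```text
time: 17.85
tool_pos: [0.6473, -0.0406, 0.1529]
tool_rot: [0.307, 0.838, 0.365]
contact_force: [-10.9, 9.8, 9.9]
opening: 0.0122
```

```bash
python3 -c "
from mv import *
syn()"
```

```text
t 17.85 tcp [ 0.6473 -0.0406  0.1529] tester mm [   1.3746 -113.6807  152.9142] open 12.2 F [-10.8839   9.775    9.8971] q [-0.4198  0.4316  1.8919  1.1379  0.5479 -2.9767]
axes in tester x,y,z cols:
 [[ 0.6655  0.1216  0.7365]
 [ 0.0713  0.9718 -0.2249]
 [-0.743   0.2022  0.638 ]]
s,y,n -3.3439501353361796 -113.6807478220718 24.21162485031893 F s,y,n -0.9008715425723941 12.228441147307423 12.713513910622426 y,s,n dirs in tool: [ 0.0713  0.9718 -0.2249] [0.1189 0.2156 0.9693] [-0.9904  0.0959  0.1002]
```

Emit:
send_rows --motion '[{"hand": -1, "slide": [0, -0.8, 0.2], "spin": 0}]'

```text
time: 17.95
tool_pos: [0.6472, -0.0403, 0.153]
tool_rot: [0.309, 0.837, 0.368]
contact_force: [-5.5, 0.9, 3.2]
opening: 0.012
```

```bash
python3 -c "
from mv import *
syn()"
```

```text
t 17.95 tcp [ 0.6472 -0.0403  0.153 ] tester mm [   1.2871 -113.3552  153.023 ] open 12.0 F [-5.5123  0.8828  3.1611] q [-0.4205  0.4316  1.8916  1.1374  0.5507 -2.9772]
axes in tester x,y,z cols:
 [[ 0.6654  0.1198  0.7368]
 [ 0.0735  0.9717 -0.2243]
 [-0.7428  0.2034  0.6378]]
s,y,n -3.353239795142941 -113.35521668206195 24.35097592843618 F s,y,n -2.368499971158477 2.260021484929834 5.517631702794996 y,s,n dirs in tool: [ 0.0735  0.9717 -0.2243] [0.119  0.2148 0.9694] [-0.9902  0.0979  0.0999]
```

Emit:
send_rows --motion '[{"hand": -1, "slide": [0.4, 4, -0.9], "spin": 0}, {"hand": -1, "slide": [0.4, 4, -0.9], "spin": 0}, {"hand": -1, "slide": [0.3, 3, -0.7], "spin": 0}]'

```text
time: 18.25
tool_pos: [0.6453, -0.0332, 0.1531]
tool_rot: [0.299, 0.837, 0.354]
contact_force: [-5.4, -4.5, 3.5]
opening: 0.012
```

```bash
python3 -c "
from mv import *
syn()"
```

```text
t 18.25 tcp [ 0.6453 -0.0332  0.1531] tester mm [   1.3419 -106.0125  153.1071] open 12.0 F [-5.3657 -4.5442  3.4689] q [-0.4031  0.4241  1.9052  1.1523  0.5272 -2.9797]
axes in tester x,y,z cols:
 [[ 0.6664  0.126   0.7349]
 [ 0.0641  0.9723 -0.2248]
 [-0.7429  0.1969  0.6398]]
s,y,n -3.2600804469125424 -106.01246707717108 24.38837956098862 F s,y,n -3.210103304064067 -3.0247748273050914 6.482690671472132 y,s,n dirs in tool: [ 0.0641  0.9723 -0.2248] [0.1198 0.2161 0.969 ] [-0.9908  0.0891  0.1026]
```

Emit:
send_rows --motion '[{"hand": -1, "slide": [0.3, 3, -0.7], "spin": 0}, {"hand": -1, "slide": [0.2, 1.6, -0.4], "spin": 0}]'

```text
time: 18.45
tool_pos: [0.6448, -0.0311, 0.1531]
tool_rot: [0.292, 0.837, 0.345]
contact_force: [-4.4, -3.6, 3.7]
opening: 0.0124
```

```bash
python3 -c "
from mv import *
syn()"
```

```text
t 18.45 tcp [ 0.6448 -0.0311  0.1531] tester mm [   1.3239 -103.8475  153.0827] open 12.4 F [-4.4169 -3.581   3.6904] q [-0.3961  0.4211  1.9108  1.1594  0.5155 -2.9814]
axes in tester x,y,z cols:
 [[ 0.6669  0.1303  0.7336]
 [ 0.058   0.9725 -0.2254]
 [-0.7428  0.1929  0.6411]]
s,y,n -3.288785057577332 -103.84751684797644 24.378764036526416 F s,y,n -2.1302749725873307 -2.335521214672682 5.996966795523259 y,s,n dirs in tool: [ 0.058   0.9725 -0.2254] [0.1203 0.2174 0.9687] [-0.9911  0.0833  0.1044]
```

Emit:
send_rows --motion '[{"hand": -1, "slide": [0.1, 1.6, -0.4], "spin": 0}, {"hand": -1, "slide": [0, 0, 0], "spin": 0}]'

```text
time: 18.65
tool_pos: [0.6446, -0.031, 0.1532]
tool_rot: [0.289, 0.837, 0.339]
contact_force: [-5.0, 1.0, 3.2]
opening: 0.0121
```

```bash
python3 -c "
from mv import *
syn()"
```

```text
t 18.65 tcp [ 0.6446 -0.031   0.1532] tester mm [   1.1507 -103.6885  153.1513] open 12.1 F [-4.9629  0.9716  3.2035] q [-0.3943  0.4199  1.913   1.1624  0.5104 -2.9827]
axes in tester x,y,z cols:
 [[ 0.6673  0.1327  0.7328]
 [ 0.0545  0.9727 -0.2258]
 [-0.7428  0.1906  0.6418]]
s,y,n -3.3913548752954106 -103.68845862194945 24.534283677538674 F s,y,n -1.8903886036660258 2.2057203614840555 5.23462453494273 y,s,n dirs in tool: [ 0.0545  0.9727 -0.2258] [0.1206 0.2181 0.9685] [-0.9913  0.08    0.1054]
```

Emit:
send_rows --motion '[{"hand": -1, "slide": [0, 2.5, -0.6], "spin": 0}]'

```text
time: 18.75
tool_pos: [0.6441, -0.0296, 0.1533]
tool_rot: [0.286, 0.837, 0.336]
contact_force: [-3.5, -3.9, 2.9]
opening: 0.0118
```

```bash
python3 -c "
from mv import *
syn()"
```

```text
t 18.75 tcp [ 0.6441 -0.0296  0.1533] tester mm [   1.0426 -102.2346  153.2781] open 11.8 F [-3.4609 -3.903   2.9105] q [-0.3906  0.418   1.916   1.1657  0.5051 -2.983 ]
axes in tester x,y,z cols:
 [[ 0.6676  0.1345  0.7323]
 [ 0.0521  0.9727 -0.2261]
 [-0.7427  0.1891  0.6423]]
s,y,n -3.4071753889218828 -102.23457534042646 24.700136933429526 F s,y,n -1.8876324601436245 -2.8907708888338552 4.874994233321775 y,s,n dirs in tool: [ 0.0521  0.9727 -0.2261] [0.1208 0.2186 0.9683] [-0.9914  0.0778  0.1062]
```

Emit:
send_rows --motion '[{"hand": -1, "slide": [0, 0, 0], "spin": 0}, {"hand": -1, "slide": [0.4, -0.9, -4], "spin": 0}, {"hand": -1, "slide": [0.4, -0.9, -4], "spin": 0}, {"hand": -1, "slide": [0.4, -0.9, -4], "spin": 0}]' --grip_force 8

```text
time: 19.15
tool_pos: [0.6368, -0.0308, 0.1449]
tool_rot: [0.286, 0.834, 0.337]
contact_force: [2.9, 2.1, 0.6]
opening: 0.0124
```

```bash
python3 -c "
from mv import *
syn()"
```

```text
t 19.15 tcp [ 0.6368 -0.0308  0.1449] tester mm [  -6.3109 -101.552   144.8867] open 12.4 F [2.8869 2.0606 0.5688] q [-0.4012  0.4236  1.9439  1.2264  0.5015 -3.0603]
axes in tester x,y,z cols:
 [[ 0.67    0.1323  0.7305]
 [ 0.0533  0.9729 -0.2251]
 [-0.7405  0.1898  0.6447]]
s,y,n -14.244433524248057 -101.55201439780251 22.04394629348872 F s,y,n 3.043656191013534 1.2557824369621557 -1.4367370040065575 y,s,n dirs in tool: [ 0.0533  0.9729 -0.2251] [0.1241 0.2172 0.9683] [-0.9909  0.0796  0.1092]
```

Emit:
send_rows --motion '[{"hand": -1, "slide": [0.3, -1, -4], "spin": 0.05}, {"hand": -1, "slide": [0.3, -1.2, -4], "spin": 0.05}, {"hand": -1, "slide": [0.3, -1.4, -4], "spin": 0.05}]'

```text
time: 19.45
tool_pos: [0.6302, -0.0319, 0.1362]
tool_rot: [0.448, 0.829, 0.341]
contact_force: [9.4, 4.6, 0.7]
opening: 0.0153
```

```bash
python3 -c "
from mv import *
syn()"
```

```text
t 19.45 tcp [ 0.6302 -0.0319  0.1362] tester mm [ -12.9713 -100.9508  136.2072] open 15.3 F [9.382  4.6489 0.672 ] q [-0.4124  0.4321  1.9699  1.2901  0.5016 -2.9814]
axes in tester x,y,z cols:
 [[ 0.673   0.2435  0.6984]
 [ 0.056   0.9248 -0.3763]
 [-0.7375  0.2923  0.6088]]
s,y,n -24.67921403062249 -100.95076671586861 18.754118504761824 F s,y,n 8.788551678816926 2.1012688611014747 -5.333273799637142 y,s,n dirs in tool: [ 0.056   0.9248 -0.3763] [0.1283 0.3671 0.9213] [-0.9902  0.0998  0.0981]
```

Run:
```python
from mv import *
p=cam("wrist");cv2.imwrite("pics/w5.png",cv2.resize(p["pixels"][100:330,180:460],None,fx=2.8,fy=2.6))
```

```text
(no output)
```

View pics/w5.png

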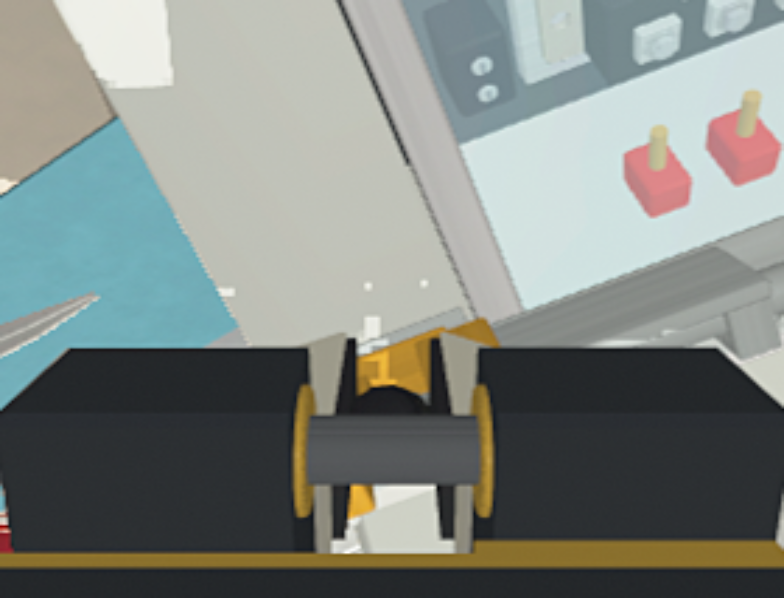

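Emit:
send_rows --motion '[{"hand": -1, "slide": [-0.2, -1.6, -3.7], "spin": 0}, {"hand": -1, "slide": [-0.2, -1.6, -3.7], "spin": 0}]'

```text
time: 19.7
tool_pos: [0.6256, -0.0322, 0.1313]
tool_rot: [0.457, 0.826, 0.346]
contact_force: [8.2, 5.4, -0.6]
opening: 0.015
```

```bash
python3 -c "
from mv import *
syn()"
```

```text
t 19.7 tcp [ 0.6256 -0.0322  0.1313] tester mm [ -17.4545 -100.0417  131.3226] open 15.0 F [ 8.2476  5.4114 -0.6098] q [-0.4203  0.4368  1.9866  1.3294  0.5053 -3.0257]
axes in tester x,y,z cols:
 [[ 0.6754  0.2446  0.6957]
 [ 0.0594  0.9223 -0.3819]
 [-0.7351  0.2992  0.6084]]
s,y,n -31.153691172134124 -100.04165424131023 17.324193832783095 F s,y,n 7.314099312642725 3.127906229609964 -5.86579905471704 y,s,n dirs in tool: [ 0.0594  0.9223 -0.3819] [0.1317 0.372  0.9189] [-0.9896  0.1048  0.0993]
```

Emit:
send_rows --motion '[{"hand": -1, "slide": [-0.3, -2.6, -3.2], "spin": 0}, {"hand": -1, "slide": [-0.3, -2.6, -3.2], "spin": 0}]'

```text
time: 19.9
tool_pos: [0.6209, -0.0328, 0.1263]
tool_rot: [0.466, 0.823, 0.356]
contact_force: [6.8, 8.0, -0.0]
opening: 0.0141
```

Run:
```python
from mv import *
syn()
p=cam("wrist");cv2.imwrite("pics/w6.png",cv2.resize(p["pixels"][100:330,180:460],None,fx=2.8,fy=2.6))
```

```text
t 19.9 tcp [ 0.6209 -0.0328  0.1263] tester mm [-22.2335 -99.4517 126.3   ] open 14.1 F [ 6.8413  7.9587 -0.0482] q [-0.4312  0.4428  2.0015  1.3612  0.5152 -3.0696]
axes in tester x,y,z cols:
 [[ 0.6771  0.2407  0.6955]
 [ 0.0665  0.9211 -0.3835]
 [-0.7329  0.3059  0.6077]]
s,y,n -37.94959108401767 -99.45171530308292 15.950916513720086 F s,y,n 7.054763093704559 5.949701275034606 -4.998517219470371 y,s,n dirs in tool: [ 0.0665  0.9211 -0.3835] [0.1342 0.3726 0.9183] [-0.9888  0.1126  0.0989]
```

View pics/w6.png

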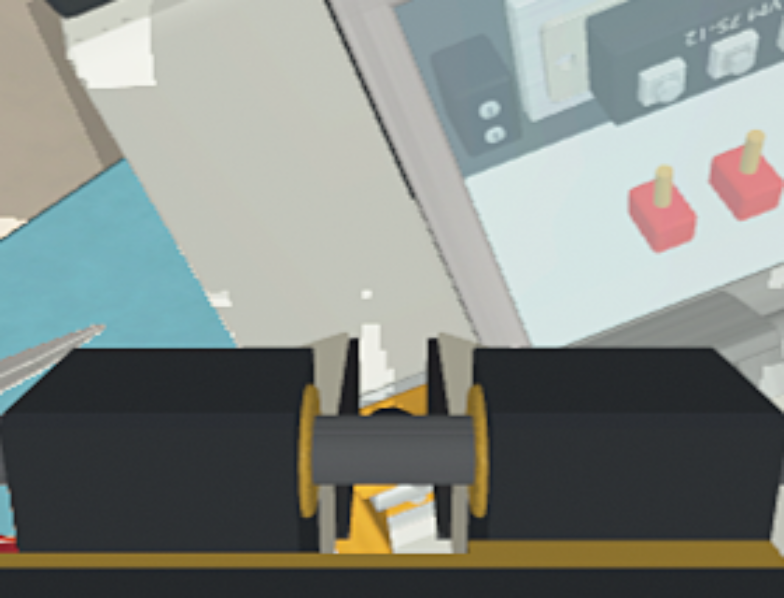

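Emit:
send_rows --motion '[{"hand": -0.4, "slide": [0, 0, 0], "spin": 0}, {"hand": -0.4, "slide": [-15, 2, 2], "spin": 0}, {"hand": -0.4, "slide": [-25, 3, 0], "spin": 0}, {"hand": -0.4, "slide": [-30, 3, -10], "spin": 0}, {"hand": -0.4, "slide": [-15, 0, -10], "spin": 0}, {"hand": -0.4, "slide": [0, 0, 0], "spin": 0}]'

```text
time: 20.55
tool_pos: [0.5479, -0.0418, 0.1764]
tool_rot: [0.482, 0.831, 0.361]
contact_force: [0.3, -0.3, 0.2]
opening: 0.0277
```

Run:
```python
from mv import *
syn()
p=cam("wrist");cv2.imwrite("pics/w7.png",cv2.resize(p["pixels"][60:290,180:460],None,fx=2.8,fy=2.6,interpolation=cv2.INTER_CUBIC))
C=cloud(p);T=np.linalg.inv(testerT());L=C@T[:3,:3].T+T[:3,3];np.savez("w7.npz",L=L,pix=p["pixels"])
for t in ["bolt_grip"]:
    for r in vision.cut_out(p,t)[:1]:
        m=r["mask"]&(p["range_z"]>0);Y=L[m]*1000;print(t,r["conf"],r["uv"],m.sum())
        D=Y-np.array([18,0,135]);print(" s,y,n",np.c_[D@sl,D[:,1],D@nn].mean(0),np.percentile(np.c_[D@sl,D[:,1],D@nn],[2,50,98],axis=0).round(1).tolist())
```

```text
t 20.55 tcp [ 0.5479 -0.0418  0.1764] tester mm [-95.0444 -89.5365 176.3535] open 27.7 F [ 0.2858 -0.3061  0.2101] q [-0.5362  0.2482  2.1124  1.1734  0.6081 -2.933 ]
axes in tester x,y,z cols:
 [[ 0.6707  0.2499  0.6984]
 [ 0.0691  0.9164 -0.3942]
 [-0.7385  0.3126  0.5974]]
s,y,n -68.88566595363015 -89.53654674628237 98.71904560097289 F s,y,n 0.2829408969790966 -0.36886767638824736 0.05841610691885894 y,s,n dirs in tool: [ 0.0691  0.9164 -0.3942] [0.1258 0.384  0.9148] [-0.9897  0.1128  0.0888]
bolt_grip 0.65 [315.4, 247.9] 343
 s,y,n [ -31.2218 -101.455    34.9339] [[-44.3, -107.4, 10.9], [-36.0, -101.2, 39.2], [-3.9, -96.4, 44.5]]
```

View pics/w7.png

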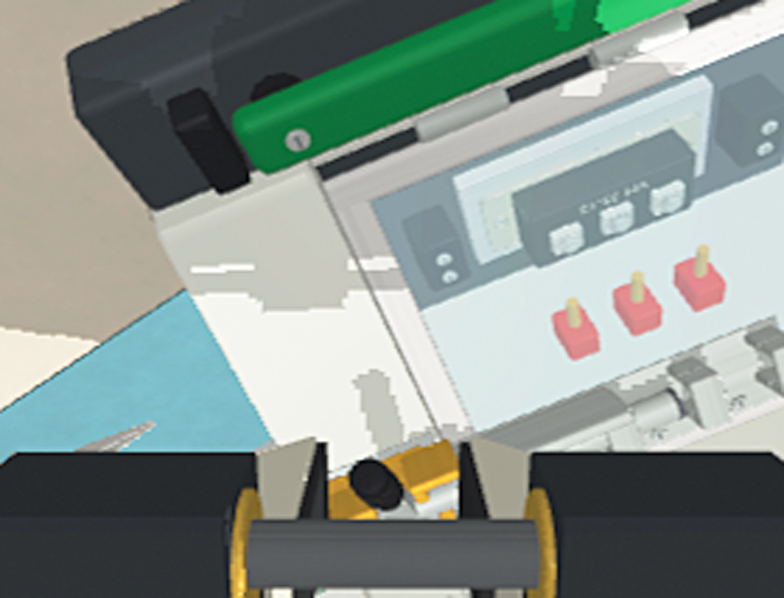

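Run:
```python
from mv import *
to(face(-27,-100.8,60),face(-27,-100.8,22))
from ik import *
o=observe();R=Ro.from_euler('xyz',o['tool_rot'])
for pos in [face(-27,-100.8,22),face(-36,-103,30),face(-46,-103,22),face(-40,-103,60)]:
    print(ik(pos,R,o['qpos']))
```

```text
t 20.65 tcp [ 0.5495 -0.042   0.1762] tester mm [-93.5944 -90.1195 176.1723] open 27.6 F [-0.3885 -1.202   0.5002] q [-0.5346  0.251   2.1092  1.1743  0.6073 -2.9329]
axes in tester x,y,z cols:
 [[ 0.671   0.2494  0.6983]
 [ 0.0691  0.9166 -0.3937]
 [-0.7382  0.3124  0.5978]]
-> [ -38.5344 -100.8     168.6648] tool d [41.8  1.6 38.2] norm 56.6
-> [ -16.7376 -100.8     137.5352] tool d [37.6 -4.3 -3.4] norm 38.0
(array([-0.4241,  0.4283,  1.9705,  1.2697,  0.5222, -2.9513]), np.float64(2.4625279940182487e-10))
(array([-0.4459,  0.4131,  1.9935,  1.2739,  0.534 , -2.9748]), np.float64(3.1859848093063195e-12))
(array([-0.4514,  0.4326,  2.0124,  1.3346,  0.5273, -3.05  ]), np.float64(6.463662115957503e-09))
(array([-0.4785,  0.3467,  2.0167,  1.1958,  0.5694, -2.9109]), np.float64(9.044848203743073e-14))
```

Emit:
send_rows --motion '[{"hand": -0.3, "slide": [10.5, 0.4, 9.6], "spin": 0}, {"hand": -0.3, "slide": [10.5, 0.4, 9.6], "spin": 0}, {"hand": -0.3, "slide": [10.5, 0.4, 9.6], "spin": 0}, {"hand": -0.3, "slide": [10.5, 0.4, 9.6], "spin": 0}, {"hand": -0.3, "slide": [0, 0, 0], "spin": 0}]'

```text
time: 21.15
tool_pos: [0.6141, -0.0381, 0.1651]
tool_rot: [0.485, 0.831, 0.361]
contact_force: [-0.1, -0.1, -0.3]
opening: 0.0322
```

Run:
```python
from mv import *
to(face(-27,-100.8,22))
```

```text
t 21.15 tcp [ 0.6141 -0.0381  0.1651] tester mm [ -30.1466 -102.8038  165.1129] open 32.2 F [-0.0936 -0.064  -0.304 ] q [-0.4476  0.3632  1.9706  1.1598  0.5606 -2.8399]
axes in tester x,y,z cols:
 [[ 0.6703  0.2518  0.6981]
 [ 0.0693  0.9153 -0.3967]
 [-0.7388  0.3142  0.5961]]
-> [ -16.7376 -100.8     137.5352] tool d [29.5 -3.5 -7.9] norm 30.7
```

Emit:
send_rows --motion '[{"hand": -0.3, "slide": [10, -1.2, -2.7], "spin": 0}, {"hand": -0.3, "slide": [10, -1.2, -2.7], "spin": 0}, {"hand": -0.3, "slide": [10, -1.2, -2.5], "spin": 0}, {"hand": -0.3, "slide": [0, 0, 0], "spin": 0}]'

```text
time: 21.55
tool_pos: [0.6291, -0.031, 0.1332]
tool_rot: [0.489, 0.834, 0.365]
contact_force: [-0.2, -0.2, 0.8]
opening: 0.0322
```

Run:
```python
from mv import *
to(face(-27,-100.8,22)); syn()
```

```text
t 21.55 tcp [ 0.6291 -0.031   0.1332] tester mm [-13.8371 -99.8034 133.2061] open 32.2 F [-0.2094 -0.2476  0.837 ] q [-0.4186  0.4393  1.9653  1.274   0.5193 -2.9502]
axes in tester x,y,z cols:
 [[ 0.6683  0.251   0.7002]
 [ 0.072   0.9151 -0.3967]
 [-0.7404  0.3155  0.5935]]
-> [ -16.7376 -100.8     137.5352] tool d [-5.2 -0.3  0.9] norm 5.3
t 21.55 tcp [ 0.6291 -0.031   0.1332] tester mm [-13.8371 -99.8034 133.2061] open 32.2 F [-0.2094 -0.2476  0.837 ] q [-0.4186  0.4393  1.9653  1.274   0.5193 -2.9502]
axes in tester x,y,z cols:
 [[ 0.6683  0.251   0.7002]
 [ 0.072   0.9151 -0.3967]
 [-0.7404  0.3155  0.5935]]
s,y,n -27.10995770842168 -99.80335871815608 16.792161653884524 F s,y,n 0.2624792509987607 -0.1859506787206218 0.8379996344950854 y,s,n dirs in tool: [ 0.072   0.9151 -0.3967] [0.1228 0.3866 0.9141] [-0.9899  0.1145  0.0845]
```

Emit:
send_rows --motion '[{"hand": -0.3, "slide": [-4, 0, 0], "spin": 0}, {"hand": -1, "slide": [0, 0, 0], "spin": 0}, {"hand": -1, "slide": [0, 0, 0], "spin": 0}, {"hand": -1, "slide": [0, 0, 0], "spin": 0}]' --grip_force 12

```text
time: 21.95
tool_pos: [0.6265, -0.0326, 0.1367]
tool_rot: [0.487, 0.834, 0.364]
contact_force: [-1.3, -2.1, 0.1]
opening: 0.0161
```

Run:
```python
from mv import *
syn()
```

```text
t 21.95 tcp [ 0.6265 -0.0326  0.1367] tester mm [ -16.7579 -100.6345  136.6956] open 16.1 F [-1.2528 -2.1268  0.0817] q [-0.4236  0.4296  1.968   1.2602  0.5234 -2.9388]
axes in tester x,y,z cols:
 [[ 0.6681  0.2516  0.7003]
 [ 0.0709  0.9153 -0.3965]
 [-0.7407  0.3145  0.5936]]
s,y,n -27.50107499180072 -100.63447684300294 21.326119574334363 F s,y,n -1.389999954948932 -1.7367574376057424 1.0729944534421763 y,s,n dirs in tool: [ 0.0709  0.9153 -0.3965] [0.1224 0.3866 0.9142] [-0.99    0.1133  0.0846]
```

Emit:
send_rows --motion '[{"hand": -1, "slide": [-0.1, -1.6, 0.7], "spin": 0}, {"hand": -1, "slide": [-0.1, -1.6, 0.7], "spin": 0}]'

```text
time: 22.15
tool_pos: [0.6265, -0.0335, 0.1369]
tool_rot: [0.492, 0.834, 0.372]
contact_force: [1.5, 6.4, -1.2]
opening: 0.0162
```

Run:
```python
from mv import *
syn()
```

```text
t 22.15 tcp [ 0.6265 -0.0335  0.1369] tester mm [ -16.9534 -101.5659  136.9134] open 16.2 F [ 1.5403  6.3584 -1.2378] q [-0.4287  0.4311  1.9647  1.2533  0.533  -2.9374]
axes in tester x,y,z cols:
 [[ 0.6679  0.2469  0.7021]
 [ 0.0767  0.9155 -0.395 ]
 [-0.7403  0.3176  0.5925]]
s,y,n -27.536275623062547 -101.5659174038938 21.616751789654053 F s,y,n 1.8390821491713354 5.754995006132766 -2.798820405401327 y,s,n dirs in tool: [ 0.0767  0.9155 -0.395 ] [0.1225 0.3845 0.915 ] [-0.9896  0.1186  0.0827]
```

Emit:
send_rows --motion '[{"hand": -1, "slide": [-0.1, -2, 0.8], "spin": 0}, {"hand": -1, "slide": [-0.1, -2, 0.8], "spin": 0}]'

```text
time: 22.35
tool_pos: [0.6269, -0.0346, 0.1368]
tool_rot: [0.498, 0.833, 0.383]
contact_force: [-0.1, 4.1, 0.3]
opening: 0.0159
```

Run:
```python
from mv import *
syn()
```

```text
t 22.35 tcp [ 0.6269 -0.0346  0.1368] tester mm [ -16.824  -102.6552  136.8372] open 15.9 F [-0.0822  4.129   0.3274] q [-0.4344  0.4341  1.9601  1.2463  0.5444 -2.9364]
axes in tester x,y,z cols:
 [[ 0.6677  0.2413  0.7043]
 [ 0.0839  0.9156 -0.3932]
 [-0.7397  0.3217  0.5911]]
s,y,n -27.47402083479288 -102.65524760795606 21.480089190569814 F s,y,n 0.9856948772925251 4.013283219276319 -0.2904628713591156 y,s,n dirs in tool: [ 0.0839  0.9156 -0.3932] [0.1227 0.3821 0.916 ] [-0.9889  0.1251  0.0802]
```

Emit:
send_rows --motion '[{"hand": -0.5, "slide": [0, 0, 0], "spin": 0}, {"hand": -0.5, "slide": [0, 0, 0], "spin": 0}, {"hand": -0.5, "slide": [-14, 1.8, 1], "spin": 0}, {"hand": -0.5, "slide": [-16, 2, 1], "spin": 0}, {"hand": -1, "slide": [-8, -2, -4], "spin": 0}, {"hand": -1, "slide": [0, -2, -4], "spin": 0}, {"hand": -1, "slide": [0, 0, 0], "spin": 0}]'

```text
time: 23.05
tool_pos: [0.5985, -0.0463, 0.1622]
tool_rot: [0.493, 0.832, 0.373]
contact_force: [-0.4, -0.1, -0.4]
opening: 0.0036
```

Run:
```python
from mv import *
syn();to(face(-36,-104,55),face(-38,-104,45))
```

```text
t 23.05 tcp [ 0.5985 -0.0463  0.1622] tester mm [ -47.3358 -106.7326  162.1514] open 3.6 F [-0.3962 -0.1486 -0.4055] q [-0.4861  0.3523  2.0015  1.1737  0.5861 -2.8912]
axes in tester x,y,z cols:
 [[ 0.6689  0.2462  0.7014]
 [ 0.0775  0.9153 -0.3952]
 [-0.7393  0.3187  0.5932]]
s,y,n -37.94905027496652 -106.73264654143685 59.71907979415301 F s,y,n -0.5774601184370967 -0.04258591679155936 -0.09068030358643435 y,s,n dirs in tool: [ 0.0775  0.9153 -0.3952] [0.1239 0.3845 0.9148] [-0.9893  0.1199  0.0836]
t 23.05 tcp [ 0.5985 -0.0463  0.1622] tester mm [ -47.3358 -106.7326  162.1514] open 3.6 F [-0.3962 -0.1486 -0.4055] q [-0.4861  0.3523  2.0015  1.1737  0.5861 -2.8912]
axes in tester x,y,z cols:
 [[ 0.6689  0.2462  0.7014]
 [ 0.0775  0.9153 -0.3952]
 [-0.7393  0.3187  0.5932]]
-> [ -43.0392 -104.      159.4064] tool d [5.1 2.7 0.3] norm 5.8
-> [ -38.9416 -104.      150.0672] tool d [ 9.6 -2.  -2.7] norm 10.2
```

Emit:
send_rows --motion '[{"hand": -1, "slide": [6, 2.5, -0.5], "spin": 0}, {"hand": -1, "slide": [5, -0.6, -0.5], "spin": 0}, {"hand": -1, "slide": [5, -0.6, -0.5], "spin": 0}, {"hand": -1, "slide": [4, -0.5, -0.4], "spin": 0}]'

```text
time: 23.45
tool_pos: [0.609, -0.0401, 0.1427]
tool_rot: [0.495, 0.836, 0.374]
contact_force: [-3.9, -1.0, 1.0]
opening: 0.0006
```

Run:
```python
from mv import *
syn()
```

```text
t 23.45 tcp [ 0.609  -0.0401  0.1427] tester mm [ -35.573  -103.4726  142.7449] open 0.6 F [-3.8546 -1.0067  0.9673] q [-0.4596  0.3995  1.9966  1.2367  0.5528 -2.9446]
axes in tester x,y,z cols:
 [[ 0.6658  0.2484  0.7035]
 [ 0.0773  0.9149 -0.3961]
 [-0.7421  0.3181  0.59  ]]
s,y,n -39.44455368966085 -103.47264165483338 37.07413356683085 F s,y,n -2.708745736496357 0.010056344790549294 3.077549648037546 y,s,n dirs in tool: [ 0.0773  0.9149 -0.3961] [0.1198 0.386  0.9148] [-0.9898  0.1181  0.0798]
```

Emit:
send_rows --motion '[{"hand": -1, "slide": [4, -0.5, -0.4], "spin": 0}, {"hand": -1, "slide": [4, -0.5, -0.4], "spin": 0}, {"hand": -1, "slide": [4, -0.5, -0.4], "spin": 0}]'

```text
time: 23.75
tool_pos: [0.6159, -0.038, 0.1308]
tool_rot: [0.496, 0.837, 0.375]
contact_force: [-22.1, -6.7, 20.4]
opening: 0.0006
```

Run:
```python
from mv import *
syn()
```

```text
t 23.75 tcp [ 0.6159 -0.038   0.1308] tester mm [ -28.3373 -103.1559  130.7946] open 0.6 F [-22.1159  -6.7466  20.4068] q [-0.4477  0.4303  1.9905  1.2776  0.538  -2.9826]
axes in tester x,y,z cols:
 [[ 0.6649  0.2486  0.7044]
 [ 0.0779  0.9148 -0.3964]
 [-0.7429  0.3184  0.5889]]
s,y,n -40.37178870514882 -103.1558500266895 23.134006217140847 F s,y,n -7.222500377903964 -0.8804685667492322 29.97038752217962 y,s,n dirs in tool: [ 0.0779  0.9148 -0.3964] [0.1185 0.3863 0.9148] [-0.9899  0.1182  0.0784]
```

Emit:
send_rows --motion '[{"hand": -1, "slide": [-10, 1, 0.5], "spin": 0}, {"hand": -1, "slide": [-20, 2, 1], "spin": 0}, {"hand": -1, "slide": [-30, 3, -5], "spin": 0}, {"hand": -1, "slide": [-25, 8, -25], "spin": 0}, {"hand": -1, "slide": [-20, 8, -28], "spin": 0}, {"hand": -1, "slide": [0, 0, 0], "spin": 0}]'

```text
time: 24.35
tool_pos: [0.5053, -0.0306, 0.1838]
tool_rot: [0.494, 0.836, 0.376]
contact_force: [-0.4, 0.0, 0.0]
opening: 0.0004
```

Run:
```python
from mv import *
syn()
p=cam("wrist");cv2.imwrite("pics/w8.png",p["pixels"])
C=cloud(p);T=np.linalg.inv(testerT());L=C@T[:3,:3].T+T[:3,3]
for t in ["bolt_grip"]:
    for r in vision.cut_out(p,t)[:1]:
        m=r["mask"]&(p["range_z"]>0);Y=L[m]*1000;print(t,r["conf"],r["uv"],m.sum())
        D=Y-np.array([18,0,135]);print(" s,y,n",np.c_[D@sl,D[:,1],D@nn].mean(0),np.percentile(np.c_[D@sl,D[:,1],D@nn],[2,50,98],axis=0).round(1).tolist())
b=p["pixels"].astype(int)
g=(b[...,1]>b[...,2]+40)&(b[...,1]>b[...,0]+40)&(np.abs(L[...,0]+.103)<.03)&(abs(L[...,2]-.06)<.02)
X=L[g]*1000;print("bar",X.mean(0),np.percentile(X,[2,98],axis=0))
from ik import *
o=observe();R=Ro.from_euler('xyz',o['tool_rot'])
for sp in (1.,1.17,1.3):
  for z in (130,80,68): print(sp,ik((-96,0,z),R*Ro.from_euler('x',sp),o['qpos']))
```

```text
t 24.35 tcp [ 0.5053 -0.0306  0.1838] tester mm [-133.4218  -67.7552  183.7821] open 0.4 F [-0.3706  0.0275  0.0187] q [-0.5776  0.1639  2.1977  1.1484  0.6427 -2.9427]
axes in tester x,y,z cols:
 [[ 0.6659  0.2463  0.7042]
 [ 0.0787  0.9155 -0.3946]
 [-0.7419  0.3182  0.5902]]
s,y,n -96.06326622040463 -67.75522695411689 126.81784386087872 F s,y,n -0.277085702038962 0.12111573722493413 0.21682112180647448 y,s,n dirs in tool: [ 0.0787  0.9155 -0.3946] [0.12   0.3843 0.9154] [-0.9897  0.1194  0.0796]
bar [-107.0755    2.3547   61.8117] [[-113.8985  -88.7652   53.984 ]
 [ -94.9451   90.1703   64.526 ]]
1.0 (array([-0.3373,  0.2933,  2.2618,  1.6045,  0.4526, -2.2544]), np.float64(4.0292557623722294e-10))
1.0 (array([-0.3373,  0.4306,  2.3071,  1.9569,  0.4914, -2.6489]), np.float64(2.5260391001147298e-11))
1.0 (array([-0.3373,  0.4658,  2.3154,  2.0294,  0.5092, -2.7315]), np.float64(2.1494506174946082e-10))
1.17 (array([-0.3373,  0.2933,  2.2618,  1.6045,  0.4526, -2.0844]), np.float64(2.452598632518565e-09))
1.17 (array([-0.3373,  0.4306,  2.3071,  1.9569,  0.4914, -2.4789]), np.float64(1.384525827319294e-11))
1.17 (array([-0.3373,  0.4658,  2.3154,  2.0294,  0.5092, -2.5615]), np.float64(2.608871452203232e-11))
1.3 (array([-0.3373,  0.2933,  2.2618,  1.6045,  0.4526, -1.9544]), np.float64(7.402428886527088e-09))
1.3 (array([-0.3373,  0.4306,  2.3071,  1.9569,  0.4914, -2.3489]), np.float64(7.824421666136061e-12))
1.3 (array([-0.3373,  0.4658,  2.3154,  2.0294,  0.5092, -2.4315]), np.float64(2.5129343050878106e-11))
```

View pics/w8.png

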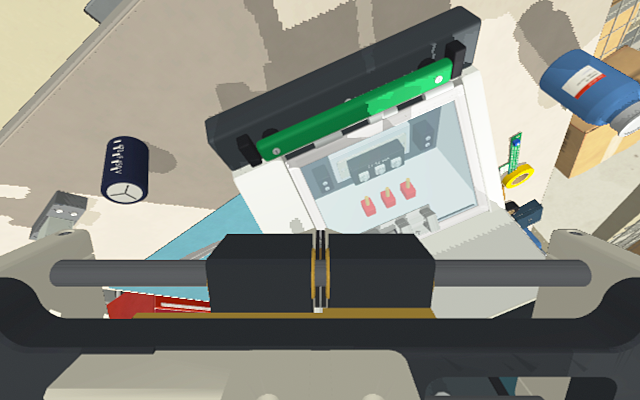

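Run:
```python
from mv import *
p=cam("scene")
C=cloud(p);T=np.linalg.inv(testerT());L=C@T[:3,:3].T+T[:3,3]
a=cv2.resize(p["pixels"][130:270,260:400],None,fx=4,fy=4,interpolation=cv2.INTER_CUBIC)
cv2.imwrite("pics/s2.png",a)
```

```text
(no output)
```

View pics/s2.png

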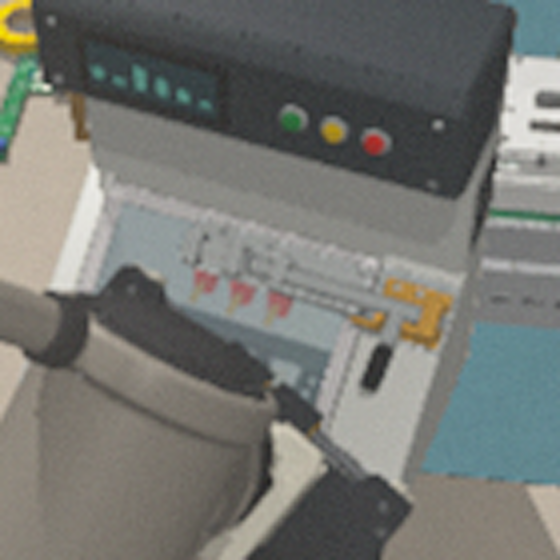

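Emit:
send_rows --motion '[{"hand": -1, "slide": [0, 0, 0], "spin": 0.14}, {"hand": -1, "slide": [0, 0, 0], "spin": 0.14}, {"hand": -1, "slide": [0, 0, 0], "spin": 0.14}, {"hand": -1, "slide": [0, 0, 0], "spin": 0.14}, {"hand": -1, "slide": [0, 0, 0], "spin": 0.14}, {"hand": -1, "slide": [0, 0, 0], "spin": 0.14}, {"hand": -1, "slide": [0, 0, 0], "spin": 0.14}, {"hand": -1, "slide": [0, 0, 0], "spin": 0.14}]'

```text
time: 25.3
tool_pos: [0.5188, -0.0359, 0.1845]
tool_rot: [1.649, 0.832, 0.371]
contact_force: [-0.5, 0.5, 0.4]
opening: 0.0007
```

Run:
```python
from mv import *
to((-96,2,130),(-96,2,90))
```

```text
t 25.3 tcp [ 0.5188 -0.0359  0.1845] tester mm [-121.7146  -76.4104  184.5441] open 0.7 F [-0.5439  0.5393  0.4255] q [-0.5694  0.1862  2.1677  1.1501  0.6385 -1.7751]
axes in tester x,y,z cols:
 [[ 0.6695  0.7409  0.0543]
 [ 0.0756  0.0047 -0.9971]
 [-0.739   0.6716 -0.0529]]
-> (-96, 2, 130) tool d [ 63.5 -17.2 -73.9] norm 98.9
-> (-96, 2, 90) tool d [ 29.6 -26.9   2.1] norm 40.0
```

Emit:
send_rows --motion '[{"hand": -1, "slide": [10.5, -2.8, -12.3], "spin": -0.04}, {"hand": -1, "slide": [10.5, -2.8, -12.3], "spin": -0.04}, {"hand": -1, "slide": [10.5, -2.8, -12.3], "spin": 0}, {"hand": -1, "slide": [10.5, -2.8, -12.3], "spin": 0}, {"hand": -1, "slide": [10.5, -2.8, -12.3], "spin": 0}, {"hand": -1, "slide": [10.5, -2.8, -12.3], "spin": 0}, {"hand": -1, "slide": [0, 0, 0], "spin": 0}]'

```text
time: 26.0
tool_pos: [0.5307, 0.0442, 0.1248]
tool_rot: [1.567, 0.83, 0.366]
contact_force: [0.0, 0.9, -0.4]
opening: 0.0006
```

Run:
```python
from mv import *
to((-96,2,90),(-96,2,80))
p=cam("wrist");cv2.imwrite("pics/w9.png",p["pixels"])
C=cloud(p);T=np.linalg.inv(testerT());L=C@T[:3,:3].T+T[:3,3]
b=p["pixels"].astype(int)
g=(b[...,1]>b[...,2]+40)&(b[...,1]>b[...,0]+40)&(np.abs(L[...,0]+.103)<.03)&(abs(L[...,2]-.06)<.02)
X=L[g]*1000;print("bar",X.mean(0),np.percentile(X,[2,98],axis=0))
```

```text
t 26.0 tcp [0.5307 0.0442 0.1248] tester mm [-89.7588  -1.9796 124.7706] open 0.6 F [ 0.0469  0.9457 -0.4074] q [-0.3306  0.3155  2.2554  1.6557  0.4493 -2.2222]
axes in tester x,y,z cols:
 [[ 0.6708  0.7334  0.1107]
 [ 0.0726  0.0837 -0.9938]
 [-0.7381  0.6747  0.0029]]
-> (-96, 2, 90) tool d [ 21.8 -27.7  -4.7] norm 35.5
-> (-96, 2, 80) tool d [ 7.4 -6.7 -0. ] norm 10.0
bar [-105.3507   44.4905   62.4827] [[-113.4878   -8.0008   55.9333]
 [ -93.6613   93.0765   64.6557]]
```

View pics/w9.png

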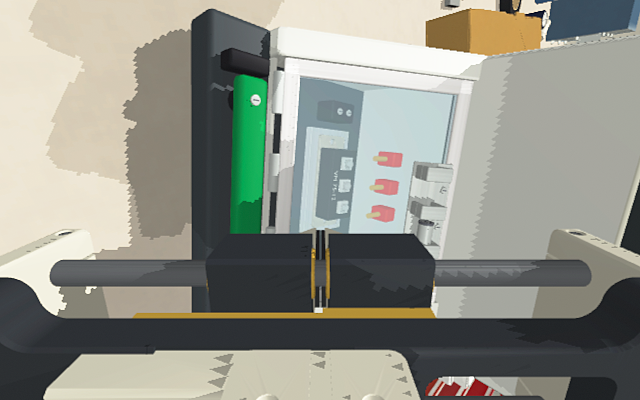

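Emit:
send_rows --motion '[{"hand": -1, "slide": [7.3, -9, -1.3], "spin": 0}, {"hand": -1, "slide": [7.3, -9, -1.3], "spin": 0}, {"hand": -1, "slide": [7.3, -9, -1.3], "spin": 0}, {"hand": -1, "slide": [0, 0, 0], "spin": 0}]'

```text
time: 26.45
tool_pos: [0.5298, 0.0424, 0.0924]
tool_rot: [1.56, 0.824, 0.36]
contact_force: [-0.3, -0.7, 0.1]
opening: 0.0004
```

Run:
```python
from mv import *
to((-96,1,80),(-96,1,65))
```

```text
t 26.45 tcp [0.5298 0.0424 0.0924] tester mm [-91.0899  -3.4611  92.3674] open 0.4 F [-0.3135 -0.6587  0.0785] q [-0.3364  0.4035  2.2925  1.9101  0.4801 -2.5111]
axes in tester x,y,z cols:
 [[ 0.6755  0.7291  0.1098]
 [ 0.0691  0.0856 -0.9939]
 [-0.7341  0.679   0.0075]]
-> (-96, 1, 80) tool d [  6.1 -11.6  -5.1] norm 14.0
-> (-96, 1, 65) tool d [ 11.  -10.2  -0.1] norm 15.0
```

Emit:
send_rows --motion '[{"hand": -1, "slide": [3, -6, -2.6], "spin": 0}, {"hand": -1, "slide": [3, -6, -2.6], "spin": 0}, {"hand": -1, "slide": [2, -2, 0], "spin": 0}, {"hand": -1, "slide": [0, 0, 0], "spin": 0}]'

```text
time: 26.85
tool_pos: [0.5275, 0.043, 0.0796]
tool_rot: [1.557, 0.819, 0.356]
contact_force: [-0.6, 0.5, -0.3]
opening: 0.0004
```

Run:
```python
from mv import *
to((-96,1,70),(-96,1,65))
```

```text
t 26.85 tcp [0.5275 0.043  0.0796] tester mm [-93.1443  -2.2705  79.5625] open 0.4 F [-0.5612  0.4964 -0.3141] q [-0.3377  0.4404  2.313   2.0178  0.5059 -2.6318]
axes in tester x,y,z cols:
 [[ 0.6798  0.7254  0.108 ]
 [ 0.0671  0.0852 -0.9941]
 [-0.7303  0.6831  0.0093]]
-> (-96, 1, 70) tool d [ 5.3 -8.3 -3.6] norm 10.5
-> (-96, 1, 65) tool d [ 3.7 -3.4 -0. ] norm 5.0
```

Emit:
send_rows --motion '[{"hand": -1, "slide": [2, -3, -2], "spin": 0}, {"hand": -1, "slide": [2, -3, -2], "spin": 0}, {"hand": -1, "slide": [1.5, -2, -1], "spin": 0}]'

```text
time: 27.15
tool_pos: [0.5252, 0.0464, 0.0712]
tool_rot: [1.554, 0.816, 0.354]
contact_force: [0.6, -1.1, -0.1]
opening: 0.0007
```

Run:
```python
from mv import *
to((-96,1,65))
```

```text
t 27.15 tcp [0.5252 0.0464 0.0712] tester mm [-94.4924   1.5159  71.1802] open 0.7 F [ 0.5865 -1.0891 -0.076 ] q [-0.3304  0.4647  2.3281  2.0946  0.5241 -2.7116]
axes in tester x,y,z cols:
 [[ 0.6823  0.7231  0.1078]
 [ 0.0657  0.0861 -0.9941]
 [-0.7281  0.6854  0.0112]]
-> (-96, 1, 65) tool d [ 3.4 -5.4  0.3] norm 6.4
```

Emit:
send_rows --motion '[{"hand": -1, "slide": [-0.5, -4.5, 0], "spin": 0}, {"hand": -1, "slide": [1, -3, 0], "spin": 0}]'

```text
time: 27.35
tool_pos: [0.5203, 0.0448, 0.0655]
tool_rot: [1.554, 0.815, 0.355]
contact_force: [0.3, 1.1, 1.4]
opening: 0.0003
```

Run:
```python
from mv import *
to((-99,1,62))
```

```text
t 27.35 tcp [0.5203 0.0448 0.0655] tester mm [-99.6717   1.2288  65.4717] open 0.3 F [0.3019 1.1039 1.3901] q [-0.3412  0.4793  2.3445  2.126   0.5439 -2.7606]
axes in tester x,y,z cols:
 [[ 0.6827  0.7226  0.1085]
 [ 0.0662  0.0867 -0.994 ]
 [-0.7277  0.6858  0.0113]]
-> (-99, 1, 62) tool d [ 3.  -1.9  0.3] norm 3.5
```

Emit:
send_rows --motion '[{"hand": -1, "slide": [2, -1.9, 0], "spin": 0}, {"hand": -1, "slide": [2, -1.9, 0], "spin": 0}]'

```text
time: 27.55
tool_pos: [0.5204, 0.0448, 0.0601]
tool_rot: [1.555, 0.813, 0.355]
contact_force: [-4.0, -1.2, 6.6]
opening: 0.0004
```

Run:
```python
from mv import *
to((-99,1,62))
```

```text
t 27.55 tcp [0.5204 0.0448 0.0601] tester mm [-99.5862   1.2611  60.0881] open 0.4 F [-4.041  -1.2273  6.6014] q [-0.3419  0.4971  2.3486  2.1561  0.5575 -2.7963]
axes in tester x,y,z cols:
 [[ 0.684   0.7214  0.1085]
 [ 0.0665  0.0865 -0.994 ]
 [-0.7265  0.6871  0.0112]]
-> (-99, 1, 62) tool d [-1.   1.7  0.3] norm 2.0
```

Emit:
send_rows --motion '[{"hand": -1, "slide": [2, -1.9, 0], "spin": 0}, {"hand": -1, "slide": [1.5, -1.4, 0], "spin": 0}, {"hand": -1, "slide": [1.2, -1.1, 0], "spin": 0}]'

```text
time: 27.85
tool_pos: [0.5205, 0.0449, 0.0592]
tool_rot: [1.553, 0.8, 0.35]
contact_force: [-17.3, -6.6, 26.6]
opening: 0.0003
```

Run:
```python
from mv import *
to((-99,1,62))
p=cam("scene");a=cv2.resize(p["pixels"][200:290,240:380],None,fx=5,fy=5,interpolation=cv2.INTER_CUBIC);cv2.imwrite("pics/s3.png",a)
```

```text
t 27.85 tcp [0.5205 0.0449 0.0592] tester mm [-99.4353   1.2712  59.2467] open 0.3 F [-17.2754  -6.5559  26.5743] q [-0.3454  0.5073  2.3587  2.1917  0.5813 -2.8362]
axes in tester x,y,z cols:
 [[ 0.6938  0.7125  0.105 ]
 [ 0.0643  0.0839 -0.9944]
 [-0.7173  0.6966  0.0124]]
-> (-99, 1, 62) tool d [-1.7  2.2  0.3] norm 2.8
```

View pics/s3.png

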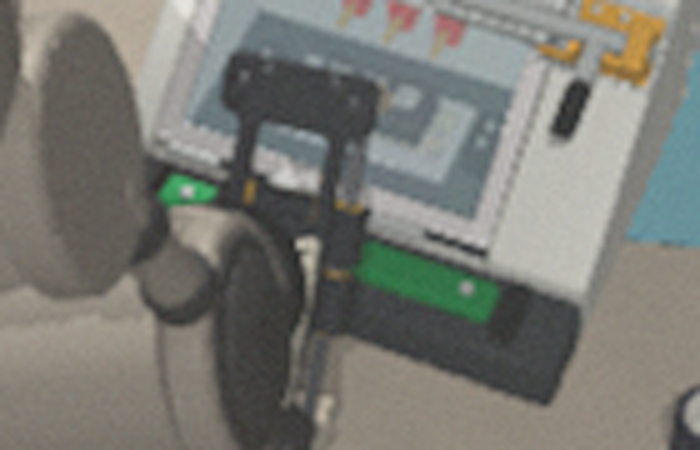

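Run:
```python
from mv import *
st()
p=cam("scene");C=cloud(p);T=np.linalg.inv(testerT([.6154,.071,.261]));L=C@T[:3,:3].T+T[:3,3]
b=p["pixels"].astype(int)
g=(b[...,1]>b[...,2]+30)&(b[...,1]>b[...,0]+30)&(np.abs(L[...,0]+.103)<.02)&(abs(L[...,2]-.055)<.03)
X=L[g]*1000
for lo,hi in((-95,-60),(-60,-30),(-30,30),(30,60),(60,95)):
    m=(X[:,1]>lo)&(X[:,1]<hi)&(abs(X[:,0]+103)<9);print(lo,m.sum(),np.percentile(X[m,2],[25,50,75]) if m.sum()>3 else '')
C=np.load("C_scene.npy");L=(C@T[:3,:3].T+T[:3,3]).reshape(-1,3)*1000
for lo,hi in((-95,-60),(-60,-30),(-30,30),(30,60),(60,95)):
    m=(L[:,1]>lo)&(L[:,1]<hi)&(abs(L[:,0]+103)<9);print("before",lo,m.sum(),np.percentile(L[m,2],[25,50,75]))
st()
```

```text
t 27.9 tcp [0.5206 0.0449 0.0592] tester mm [-99.3894   1.2751  59.2059] open 0.6 F [-18.7085  -6.8054  28.9156] q [-0.3454  0.5076  2.3587  2.192   0.5815 -2.8367]
axes in tester x,y,z cols:
 [[ 0.6939  0.7124  0.1051]
 [ 0.0643  0.084  -0.9944]
 [-0.7172  0.6967  0.0125]]
-95 68 [55.6195 56.6064 58.1261]
-60 62 [56.1897 57.3495 58.0411]
-30 15 [55.4264 56.9086 57.8513]
30 0 
60 36 [55.4552 56.665  57.5039]
before -95 118 [43.0617 62.9787 64.8877]
before -60 113 [41.0157 62.153  64.4475]
before -30 237 [-753.886    61.8845   64.2105]
before 30 98 [43.0308 62.851  64.4644]
before 60 102 [48.1246 63.0964 64.823 ]
t 27.95 tcp [0.5206 0.0449 0.0592] tester mm [-99.3901   1.2953  59.1524] open 0.3 F [-19.4423  -7.5878  30.9843] q [-0.3453  0.5076  2.3584  2.1914  0.5811 -2.836 ]
axes in tester x,y,z cols:
 [[ 0.6936  0.7126  0.1052]
 [ 0.0644  0.0841 -0.9944]
 [-0.7174  0.6965  0.0124]]
```

Emit:
send_rows --motion '[{"hand": -1, "slide": [0.7, -0.7, 0], "spin": 0}, {"hand": -1, "slide": [0.7, -0.7, 0], "spin": 0}, {"hand": -1, "slide": [0.7, -0.7, 0], "spin": 0}]'

```text
time: 28.25
tool_pos: [0.5204, 0.0448, 0.0596]
tool_rot: [1.551, 0.793, 0.347]
contact_force: [-9.1, -2.5, 14.9]
opening: 0.0006
```

Emit:
send_rows --motion '[{"hand": -1, "slide": [-4, 4, 0], "spin": 0}, {"hand": -1, "slide": [-8, 7, 0], "spin": 0}, {"hand": -1, "slide": [-15, 10, 0], "spin": 0}, {"hand": -1, "slide": [-25, 8, 0], "spin": 0}, {"hand": -1, "slide": [-30, 5, 0], "spin": 0}, {"hand": -1, "slide": [-30, 0, 0], "spin": 0}, {"hand": -1, "slide": [-30, 0, -10], "spin": 0}, {"hand": -1, "slide": [0, 0, 0], "spin": 0}]'

```text
time: 29.05
tool_pos: [0.4425, 0.0278, 0.1862]
tool_rot: [1.55, 0.799, 0.346]
contact_force: [0.5, -0.4, -0.1]
opening: 0.0004
```

Run:
```python
from mv import *
st()
p=cam("scene");C=cloud(p);T=np.linalg.inv(testerT([.6154,.071,.261]));L=C@T[:3,:3].T+T[:3,3]
b=p["pixels"].astype(int)
g=(b[...,1]>b[...,2]+30)&(b[...,1]>b[...,0]+30)&(np.abs(L[...,0]+.103)<.02)&(abs(L[...,2]-.055)<.03)
X=L[g]*1000
for lo,hi in((-95,-60),(-60,-30),(-30,30),(30,60),(60,95)):
    m=(X[:,1]>lo)&(X[:,1]<hi)&(abs(X[:,0]+103)<9);print(lo,m.sum(),np.percentile(X[m,2],[25,50,75]) if m.sum()>3 else '')
cv2.imwrite("pics/s4.png",cv2.resize(p["pixels"][110:310,200:450],None,fx=3,fy=3,interpolation=cv2.INTER_CUBIC))
for t in ["solvent_bottle","capacitor","relay_module","bolt_grip"]:
    for r in vision.cut_out(p,t)[:1]:
        m=r["mask"]&(p["range_z"]>0);print(t,round(r["conf"],2),np.median(C[m],0),(np.median(L[m],0)*1000).round(1))
```

```text
t 29.05 tcp [0.4425 0.0278 0.1862] tester mm [-179.2281    4.6695  186.17  ] open 0.4 F [ 0.4678 -0.3794 -0.1095] q [-0.5258  0.0177  2.3986  1.3151  0.5842 -1.9931]
axes in tester x,y,z cols:
 [[ 0.6947  0.712   0.102 ]
 [ 0.0609  0.083  -0.9947]
 [-0.7167  0.6973  0.0143]]
-95 60 [62.8864 64.0821 65.2182]
-60 64 [62.4727 63.7121 64.9754]
-30 132 [62.4789 63.7178 64.9939]
30 5 [62.484  63.6057 63.7371]
60 0 
solvent_bottle 0.9 [0.5596 0.3702 0.0787] [ 22.9 303.2  78.7]
capacitor 0.76 [ 0.5417 -0.1718  0.0536] [-134.6 -216.2   53.6]
relay_module 0.59 [ 0.6058 -0.2699  0.0192] [ -97.5 -326.5   19.2]
bolt_grip 0.63 [0.5219 0.01   0.0633] [-106.4  -35.1   63.3]
```

View pics/s4.png

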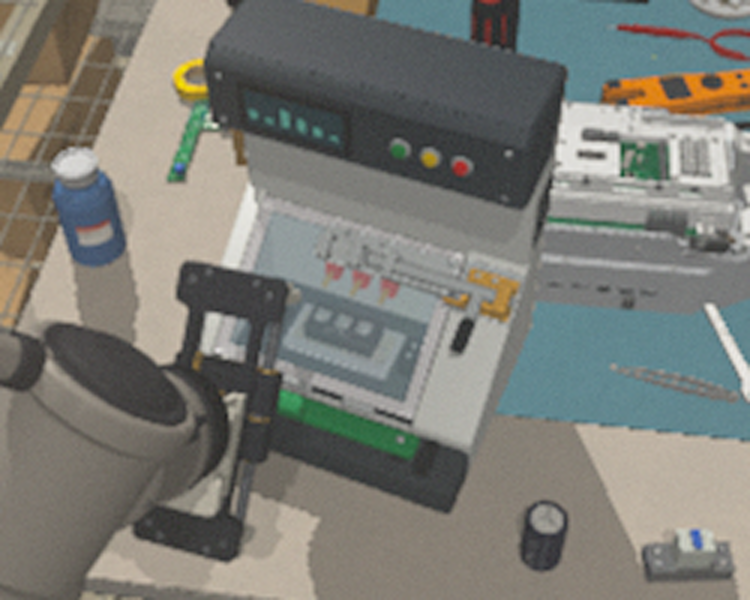

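Run:
```python
from mv import *
p=cam("scene");C=cloud(p);T=np.linalg.inv(testerT([.6154,.071,.261]));L=(C@T[:3,:3].T+T[:3,3])*1000
b=p["pixels"]
m=np.zeros((400,640),bool);m[210:232,345:362]=1
m&=b.max(2)<70
D=L[m]-[18,0,135];S=np.c_[D@sl,D[:,1],D@nn];print(m.sum(),np.percentile(S,[5,50,95],axis=0))
S=S[np.argsort(S[:,0])];print(S[::8])
# cover vs frame plane offsets
x,y,z=L[...,0],L[...,1],L[...,2]
for nm,(a,c) in {"frame":(-128,-90),"cover":(-72,60)}.items():
    for s0,s1 in((20,60),(60,100),(140,150)):
        X=L.reshape(-1,3);s=(X-[-75,0,55])@sl;n=(X-[-75,0,55])@nn
        k=(X[:,1]>a)&(X[:,1]<c)&(s>s0)&(s<s1)&(abs(n)<8);print(nm,s0,k.sum(),np.median(n[k]))
```

```text
39 [[ -53.2957 -109.3196   14.9071]
 [ -42.0486 -105.6164   21.1984]
 [ -29.9334 -101.851    26.4578]]
[[ -54.6508 -102.5147   21.1984]
 [ -49.2157 -103.8259   23.6703]
 [ -43.7224 -104.7489   24.0114]
 [ -38.0395 -104.9179   20.1493]
 [ -32.3427 -105.201    16.8871]]
frame 20 228 0.2156810405852848
frame 60 164 -0.020547351116496016
frame 140 54 1.379831664791028
cover 20 715 -0.9636090831097818
cover 60 709 -0.6065371116671988
cover 140 174 2.058688205563255
```

```bash
python3 -c "
from cell import job,observe
print(job.hand_in());print(observe()['time'],observe()['contact_force'])"
```

```text
the job is handed in; nothing more can be done
None
the job is handed in; nothing more can be done
```

I finished the whole sequence and handed the job in at about 29 s of the 67 s allowed. No verdict came back, so the checks below are my own.

**What I did**
- **Tilting the tool:** the moves have no tilt command, so I tilted it by pushing against the arm's reach limit. It ended near 42° instead of 35°. Joints 3, 5 and 6 sat at the edges of the ranges the arm itself allows. Joint 3 read 0.036 against the listed 0.04, and I took that as rounding.
- **Cover and bolt:** I pinched the handle, pressed the cover shut and slid the bolt right. It met the stop after about 72 mm of hand travel.
- **Handle:** I backed off 11 mm and began to turn it. The bolt drifted about 2 mm, and the handle stopped at about 0.7 rad, short of the notch. I re-gripped, slid it back to 11 mm and pressed the handle down from above until it stopped at about 30 N.
- **Start bar:** I pressed it near the middle with closed fingers for about 0.4 s, with a peak of about 31 N upward, then backed clear.

**Last checks (scene camera depth)**
- **Handle:** its tip lies where an angle of about 1.2 rad would put it, between the brass lugs.
- **Cover:** flush with the frame to about 1 mm.
- **Bar while pressed:** about 7 mm down at both ends.
- **Bar after release:** back at about 64 mm and level at its middle and right; the arm hid the left end.
- **Bystanders:** capacitor and relay within about 2 mm of where they started. The bottle reading differs by about 14 mm, but the first reading included background pixels. It stands upright and the arm never came near it.
- **Contact:** the force on the tool was about zero and the tool was well clear of the tester.

One check disagreed: at the end the network labelled a point on the green bar as the handle grip. I ignored that and measured the black grip directly.

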